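# Check the billet tray and lock it on the scanner stage

## Robot

A 6-joint arm with a two-finger parallel gripper is mounted at the origin on the work surface. World frame = base frame: x ahead of the robot, y to its left, z up, the work surface at z = 0. Lengths are in m, angles in rad, forces in N, time in s.
With the tool pointing down it reaches from about 0.275 to 0.75 m from the base axis. Payload 10.2 kg.
Tool frame: the origin (TCP) lies midway between the tips of the shut fingers; the grasp point (between the pads) lies pinch_z behind it (pinch_z is the distance from the TCP to the grasp point, in m); z points along the fingers, y is the line along which they close (so a half turn about z gives the same grasp; the last joint's range is limited). The gripper opens to 88 mm and grips with 3 to 60 N. Pads are 18 mm wide; open, the fingers measure 123 mm over their backs; the gripper's body (75 mm by 187 mm) begins 45 mm behind the grasp point.
Start: joints at [-1.467, 0.313, 1.498, -0, 1.331, -0.223], TCP at [0.169, -0.497, 0.213] pointing down, gripper open.
Joint ranges: [-2.94, 2.94], [-0.97, 2.17], [0.19, 2.56], [-1.23, 4.37], [0.02, 3.11], [-2.88, 2.88]. Speed limits (rad/s): [2.39, 2.39, 3.01, 3.14, 3.14, 3.14].

## Interface

Orientations are given as a unit quaternion [x, y, z, w].
In Python, from workcell import sense, read_camera, calibration, finish_job, look_for, pinpoint, pinch_z gives the robot as it stands.
- The arm moves only by the tool step_arm, never from a script. Its argument "series" is a list of rows, each a list of 2 entries, a list of its own where there are three numbers: the shift along the tool's x, y, z in mm, then the turn about the tool's z in degrees. In form: [[[x, y, z], turn], ...]. A call has 1 to 10 rows; each row shifts and turns the commanded pose from where the row before left it, along the tool's axes as they then stand; what a row does not reach is not made up. A row lasts 1/8 s, in which the tool goes at most 62.5 mm and 10.7 degrees, less where a joint would pass 70% of its speed; a pose out of reach is approached as far as the arm can. A call with a gripper value outside its range is refused whole. "gripper" is the closure, from -1 (fully open) to 1 (shut), set as the call begins (left out, the last holds). The fingers move at their own pace and stop on an object; "squeeze" is the grip in N (left out, the last holds). Time passes only in rows, so rows that do not move let the fingers close. It gives the time, the measured TCP pose, the force, the opening and the grip force at its end, in the units of the state.
- sense(): the state, without advancing time (a new reading comes with each control period).
- read_camera(name): name is "scene" or "top"; returns (picture, depth): 480x640x3 uint8, blue, green, red; 480x640 float32, m along the optical axis (not along the pixel's ray), 0 where there is no reading.
- calibration(name): a dict with "intrinsics" (3x3 intrinsics, pixels), "T" (4x4, takes a point from camera to world coordinates). Camera axes: x right, y up, looking along -z (the intrinsics and any distortion apply to the point x, -y, -z); pixel columns grow to the right and rows downward; lengths in m; the calibration is good to about 2 mm. A picture is of the moment at which its call begins. calibration takes no time and is no camera call.
- finish_job(): hands the job in; it is judged then, once.
Trained networks look in the newest picture that a camera, given by its name, has taken for a name from the list of things; names that differ only in an ending like _2 or _b are one class to them, and where a whole thing is asked for, a point or a joint stands for the part that bears it (a point fixed in the world has none). Each returns a list of dicts, best first, with "score" (0 to 1); they miss things now and then, are a little off and sometimes report something else, mostly with a low value. They report only what shows in the picture. A call takes as long as a camera call.
- look_for(camera, target): "box" ([left, top, width, height] in pixels, round what is visible of it).
- pinpoint(camera, target): "position" ([row, column] in pixels: a listed point, or the origin of a listed thing).
The state is a dict: "clock": time; "qpos": joint angles; "joint_velocities": joint speeds; "tau": joint torques, N m; "eef_pos": TCP position; "orientation": TCP orientation; "contact_force": force on the tool from outside, world axes, zero at the start; "moment": the same for the moment, N m; "finger_gap": finger opening in m; "finger_force": force on a finger pad.
Only numpy, scipy, OpenCV 4.12 (cv2) and the standard library are available. Lean on these libraries where they do the work, as an engineer would, in place of code of your own. Each camera call takes 0.05 s, during which the arm holds its last target. There are 200 camera calls.

## Task

Clear the specimen tray of its faulty rock billets: put every billet that is too short or has a corner broken out into the grey reject bin, leave the sound full-length ones in the tray, and push the tray square and flush into the corner of the stage's two white fences. With that done, switch on the stage's suction hold-down by taking the black-knobbed control lever from its park end through the whole zigzag gate to the far end, fully home. Leave the other things on the bench where they stand, and put right anything that gets knocked on the way.

Things in the scene. Friction and masses are not known exactly. Their poses are not given: they have to be found in the camera images.
- stage: Fixed dark steel stage slab 255 (x) x 300 (y) x 12 mm high, origin at the centre of its underside. White fences 14 mm thick stand along its whole +x (far) edge and its whole +y (left) edge, tops 34 mm above the bench; the other two edges are open. Position varies, turned at most 0.12 rad.
- fence_corner (a point): Point where the inner faces of the two fences meet, at the slab's top (12 mm above the bench): 127.5 mm along +x and 150 mm along +y from the stage's origin. Its axes are the stage's.
- tray: Loose white plastic tray 200 (x) x 250 (y) x 15 mm high, floor 10 mm thick, rim 5 mm wide and 5 mm above the floor; 0.4 kg. Origin: centre of its underside. Lies on the slab 20 to 60 mm short of the fences, slightly turned. Billets lie along its x, columns 90 mm and rows 64 mm apart. Push its near (-x) or right (-y) edge with closed fingers low over the slab (slides at 5 to 10 N, about 20 N swings it square).
- tray_corner (a point): The tray's far left outer corner (+100 mm x, +125 mm y from its origin) at its underside; it meets fence_corner when the tray is home. Its axes are the tray's.
- billet1: Sound sawn rock billet (grey stone bar), full length: 66 (x) x 30 (y) x 34 mm high, 0.09 kg, origin at the centre of its underside. May be absent.
- billet2: Sound sawn rock billet (grey stone bar), full length: 66 (x) x 30 (y) x 34 mm high, 0.09 kg, origin at the centre of its underside. May be absent.
- billet3: Sound sawn rock billet (grey stone bar), full length: 66 (x) x 30 (y) x 34 mm high, 0.09 kg, origin at the centre of its underside. May be absent.
- short1: Faulty billet of the same grey stone, too short: 42 (x) x 30 (y) x 34 mm high, 0.06 kg, origin at the centre of its underside. May be absent.
- short2: Faulty billet of the same grey stone, too short: 42 (x) x 30 (y) x 34 mm high, 0.06 kg, origin at the centre of its underside. May be absent.
- short3: Faulty billet of the same grey stone, too short: 42 (x) x 30 (y) x 34 mm high, 0.06 kg, origin at the centre of its underside. May be absent.
- chipped1: Faulty billet of the same grey stone, 66 (x) x 30 (y) x 34 mm high overall, 0.075 kg, origin at the centre of the underside of that outline, but with one corner broken out over its full height: beyond x = +7 mm only the half from y = -15 to 0 mm is left. For x from -33 to +7 mm it is full width. May be absent.
- chipped2: Faulty billet of the same grey stone, 66 (x) x 30 (y) x 34 mm high overall, 0.075 kg, origin at the centre of the underside of that outline, but with one corner broken out over its full height: beyond x = +7 mm only the half from y = -15 to 0 mm is left. For x from -33 to +7 mm it is full width. May be absent.
- reject: Fixed open grey plastic reject bin, outside 210 (x) x 200 (y) x 45 mm high, 5 mm walls and floor, origin at the centre of its underside, on the other side of the stage from the console. A billet is inside with its origin within 100 mm (x) and 95 mm (y) of the bin's origin and at most 50 mm above it.
- console: Fixed white control console, 150 x 150 mm and 134 mm high, origin at the centre of its underside, turned at most 0.2 rad. Stands to one side of the stage (left or right varies). On top a steel gate plate with a zigzag slot holds a lever: 10 mm stem, pivot 10 mm above the console's origin, knob 190 mm from the pivot.
- gate (a point): Middle of the gate plate, 130 mm above the bench; axes as the console. Slot 15 mm wide, its centre line (x, y in mm) in order: park end (-33, 18), (-11, 18), (-11, -18), (11, -18), (11, 18), far end (33, 18). At the knob these become about (-50, 27), (-17, 28), (-17, -28), (17, -28), (17, 28), (50, 27). The slot's walls stop the lever from going any other way.
- knob (a point): Centre of the lever's black ball knob, 32 mm in diameter, about 195 mm above the bench.
- lever_fore (a joint): Lean of the lever along the console's x (rad, positive = knob to +x). Knob in the console's frame (m): x = 0.19 cos(side) sin(fore), y = 0.19 sin(side), z = 0.01 + 0.19 cos(side) cos(fore). Park end -0.27, near cross slot -0.09, far cross slot +0.09, fully home +0.27. Stays where it is left; takes about 1 N at the knob.
- lever_side (a joint): Lean of the lever along the console's y (rad, positive = knob towards +y, left). Left ends of the slots +0.15, right ends -0.15.
- dropper: Bystander: amber dropper bottle, 42 mm in diameter, 90 mm tall, beside the stage's far left corner. Origin at its base. Leave alone.
- jar: Bystander: glass jar, 60 mm in diameter, 75 mm tall, beside the stage's far right corner. Origin at its base. Leave alone.
- dish: Bystander: shallow glass dish, 70 mm in diameter, 18 mm tall, between robot and stage. Origin at its base. Leave alone.
- brush: Bystander: lab brush 170 mm long lying on the bench between robot and stage. Leave alone.

How it is judged:
By the outcome, as a careful person would: the job done as asked, in the order asked, and still so for the second after the job is handed in, with the robot touching nothing.
Of short1, short2, short3, chipped1, chipped2 only 4 to 5 are there at a start; the rules pass over those that are not, and their reading is None.
Of billet1, billet2, billet3 only 2 to 3 are there at a start; the rules pass over those that are not, and their reading is None.
At some moment in a run one of short1, short2, short3, chipped1, chipped2, billet1, billet2, billet3 may be knocked a few centimetres aside while the robot is not near it.
Once in a run the grip may slacken for a moment while it holds something.
It also fails if it takes over 210 s, if anything falls off the work surface, if the arm or the gripper's body presses on something with over 40 N, if the wrist force passes 120 N, or if a joint passes its speed limit or range.

## Working session

There is one attempt and no reset: what is moved stays moved. The work goes in short steps, Python scripts to look and compute and a tool call to move; the robot and the scene stay as the last step left them, time stands still between calls to the robot, and variables do not carry over. Pictures are saved under pics/ and viewed, at most 14 in all, crops included, and the job is handed in when it is done.

Besides the shell and the picture viewer there is one more tool, called after ">>>" by a JSON object that holds its "api" and its "payload", one argument or row to a line. step_arm: Moves the arm, as the interface text tells. Its arguments: {"type":"object","properties":{"series":{"type":"array","items":{"type":"array"}},"gripper":{"type":"number"},"squeeze":{"type":"number"}},"required":["series"]}

```bash
mkdir -p pics; ls; cat > h.py <<'E'
import numpy as np, cv2
from workcell import *
def w2p(cam,P):
    c=calibration(cam);T=np.linalg.inv(np.array(c["T"]));K=np.array(c["intrinsics"])
    p=(T[:3,:3]@np.atleast_2d(P).T).T+T[:3,3]
    q=np.c_[p[:,0],-p[:,1],-p[:,2]]@K.T
    return q[:,:2]/q[:,2:]
def p2w(cam,r,c,d=None,z=None):
    C=calibration(cam);T=np.array(C["T"]);K=np.array(C["intrinsics"])
    v=np.linalg.inv(K)@[c,r,1];v=np.array([v[0],-v[1],-v[2]])
    if d is not None: return T[:3,:3]@(v*d)+T[:3,3]
    w=T[:3,:3]@v; s=(z-T[2,3])/w[2]; return w*s+T[:3,3]
def cloud(cam,d):
    C=calibration(cam);T=np.array(C["T"]);K=np.array(C["intrinsics"])
    r,c=np.mgrid[:d.shape[0],:d.shape[1]]
    v=np.stack([c,r,np.ones_like(c)],-1)@np.linalg.inv(K).T
    v=v*d[...,None]*[1,-1,-1]
    return v@T[:3,:3].T+T[:3,3]
E
python3 - <<'E'
from h import *
print(sense()); print(pinch_z if not callable(pinch_z) else pinch_z())
for n in("scene","top"):
    p,d=read_camera(n);cv2.imwrite(f"pics/{n}0.png",p);c=calibration(n);print(n,c)
    np.save(n+"d.npy",d);np.save(n+"p.npy",p)
E
```

```text
pics
{'clock': 0.0, 'qpos': array([-1.46739499e+00,  3.13430938e-01,  1.49845985e+00, -1.85905424e-05,
        1.33098650e+00, -2.23400984e-01]), 'joint_velocities': array([-0.00074334, -0.00071443, -0.0001049 , -0.00133317,  0.00077526,
       -0.00163497]), 'tau': array([-2.24398121e-06, -4.02207792e+01, -2.52270412e+01,  6.94702053e-02,
        3.52400634e-02, -1.37711395e-04]), 'eef_pos': array([ 0.16848633, -0.49692663,  0.21226227]), 'orientation': array([ 9.86679144e-01,  1.62677149e-01,  2.95043206e-05, -6.41704831e-04]), 'contact_force': array([ 0.61086135, -0.47738328, -0.37214381]), 'moment': array([-0.0492829 ,  0.00073339, -0.00960054]), 'finger_force': 0.0, 'finger_gap': 0.08811047722739024}
0.0187
scene {'intrinsics': array([[581.91114927,   0.        , 307.14162964],
       [  0.        , 581.91114927, 238.74155021],
       [  0.        ,   0.        ,   1.        ]]), 'T': array([[ 0.56465211, -0.64088599,  0.52003187,  1.08822832],
       [ 0.82519806,  0.4271709 , -0.3695581 , -0.40648314],
       [ 0.01470213,  0.63780105,  0.77006082,  0.93664876],
       [ 0.        ,  0.        ,  0.        ,  1.        ]])}
top {'intrinsics': array([[435.67917897,   0.        , 319.27334643],
       [  0.        , 435.67917897, 244.64727532],
       [  0.        ,   0.        ,   1.        ]]), 'T': array([[ 0.11685195,  0.96961164, -0.21493926,  0.32758027],
       [-0.99314031,  0.11500447, -0.02112556, -0.00728609],
       [ 0.00423539,  0.2159334 ,  0.97639891,  1.13694406],
       [ 0.        ,  0.        ,  0.        ,  1.        ]])}
```

View pics/top0.png

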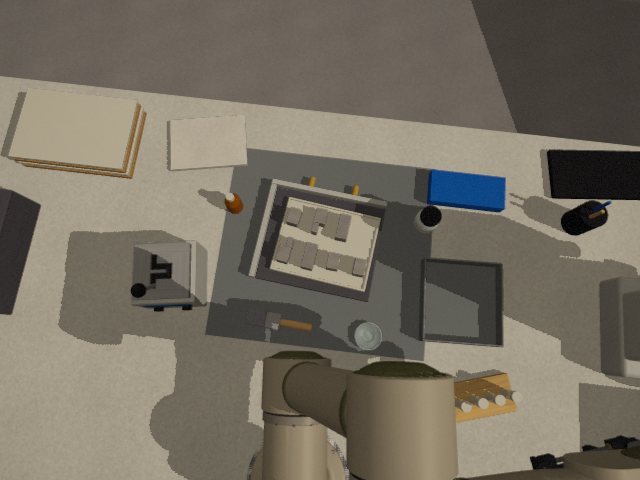

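View pics/scene0.png

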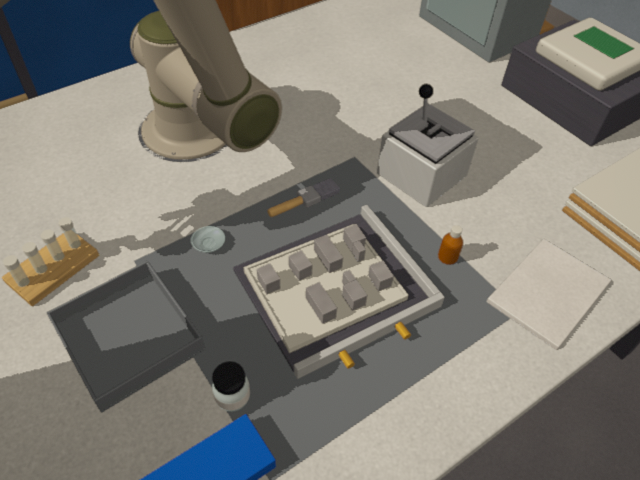

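Top view: bin on the right (col 463, row 302), console left (165,275), tray with 7 billets around (325,240). Zooming in with a rectified orthographic view and querying the networks.

```bash
python3 - <<'E'
from h import *
# ortho at z=0.056 (billet tops: 12+10+34): x 0.3..0.65, y -0.2..0.2 , 2 px/mm
out=[]
X=np.arange(0.62,0.32,-0.0005);Y=np.arange(0.24,-0.16,-0.0005)
for n in("top","scene"):
    p=np.load(n+"p.npy")
    gx,gy=np.meshgrid(X,Y,indexing="ij")
    uv=w2p(n,np.c_[gx.ravel(),gy.ravel(),np.full(gx.size,.056)]).reshape(*gx.shape,2).astype(np.float32)
    o=cv2.remap(p,uv[...,0],uv[...,1],cv2.INTER_CUBIC)
    print(o.shape);cv2.imwrite(f"pics/ortho_{n}.png",o)
    d=np.load(n+"d.npy");C=cloud(n,d)
    if n=="top":
        for rc in((245,325),(256,309),(215,293),(302,463),(290,255),(139,138)):print(rc,C[rc[1] if 0 else rc[0],rc[1]])
for n in("top","scene"):
    read_camera(n)
    for t in("stage","fence_corner","tray","tray_corner","billet1","short1","chipped1","reject","console","gate","knob","dropper","jar","dish","brush"):
        r=pinpoint(n,t)
        print(n,t,[(round(a["score"],2),np.round(a["position"]).tolist()) for a in r if a["score"]>.3][:8])
E
```

```text
(600, 800, 3)
(245, 325) [0.57451056 0.0018479  0.01898922]
(256, 309) [0.53383064 0.0385581  0.05324141]
(215, 293) [0.6349657  0.09242712 0.05727395]
(302, 463) [ 0.47002861 -0.37135434  0.0011586 ]
(290, 255) [ 0.4377159   0.16988533 -0.00063624]
(139, 138) [0.81456933 0.55344635 0.01385259]
(600, 800, 3)
top stage []
top fence_corner [(0.56, [185.0, 277.0]), (0.35, [243.0, 323.0])]
top tray []
top tray_corner [(0.79, [199.0, 289.0]), (0.36, [224.0, 424.0]), (0.35, [184.0, 278.0])]
top billet1 [(0.85, [258.0, 308.0]), (0.7, [228.0, 339.0])]
top short1 [(0.72, [268.0, 357.0]), (0.68, [222.0, 290.0]), (0.62, [264.0, 334.0])]
top chipped1 [(0.66, [226.0, 322.0]), (0.56, [247.0, 287.0])]
top reject [(0.65, [302.0, 459.0]), (0.42, [269.0, 358.0])]
top console [(0.78, [278.0, 179.0])]
top gate [(0.79, [270.0, 162.0])]
top knob [(0.81, [291.0, 136.0])]
top dropper [(0.71, [198.0, 288.0]), (0.57, [206.0, 234.0])]
top jar [(0.79, [221.0, 424.0]), (0.72, [204.0, 232.0]), (0.56, [279.0, 179.0])]
top dish [(0.55, [335.0, 369.0])]
top brush [(0.8, [325.0, 277.0])]
scene stage []
scene fence_corner [(0.63, [338.0, 129.0])]
scene tray [(0.56, [283.0, 327.0])]
scene tray_corner [(0.66, [296.0, 405.0])]
scene billet1 [(0.78, [308.0, 322.0]), (0.72, [266.0, 300.0]), (0.66, [257.0, 331.0])]
scene short1 [(0.87, [268.0, 300.0]), (0.7, [283.0, 268.0]), (0.67, [281.0, 380.0]), (0.48, [90.0, 426.0])]
scene chipped1 [(0.97, [249.0, 353.0])]
scene reject [(0.96, [339.0, 129.0]), (0.75, [257.0, 330.0]), (0.54, [297.0, 409.0])]
scene console [(0.96, [176.0, 418.0])]
scene gate [(0.78, [128.0, 431.0])]
scene knob [(0.63, [88.0, 430.0])]
scene dropper [(0.67, [256.0, 450.0])]
scene jar [(0.95, [394.0, 232.0]), (0.39, [308.0, 325.0])]
scene dish [(0.76, [244.0, 209.0])]
scene brush [(0.57, [199.0, 305.0])]
```

View pics/ortho_top.png

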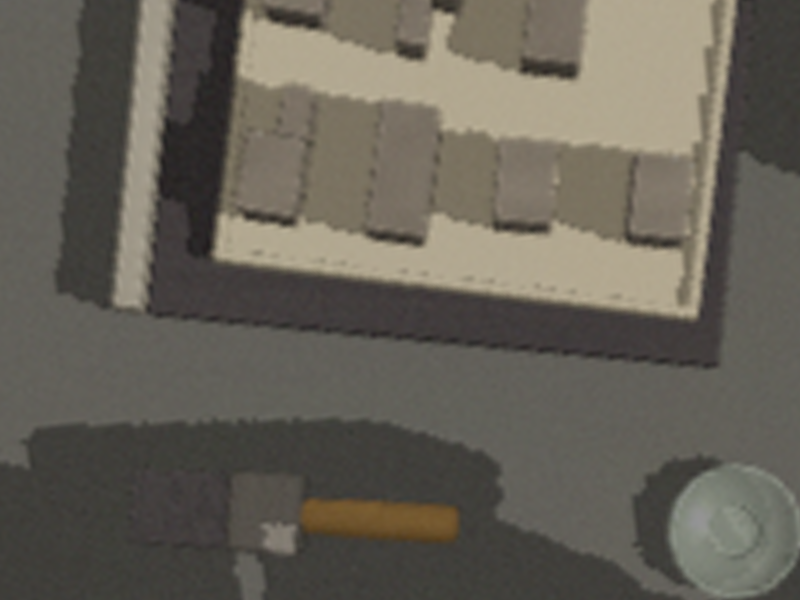

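View pics/ortho_scene.png

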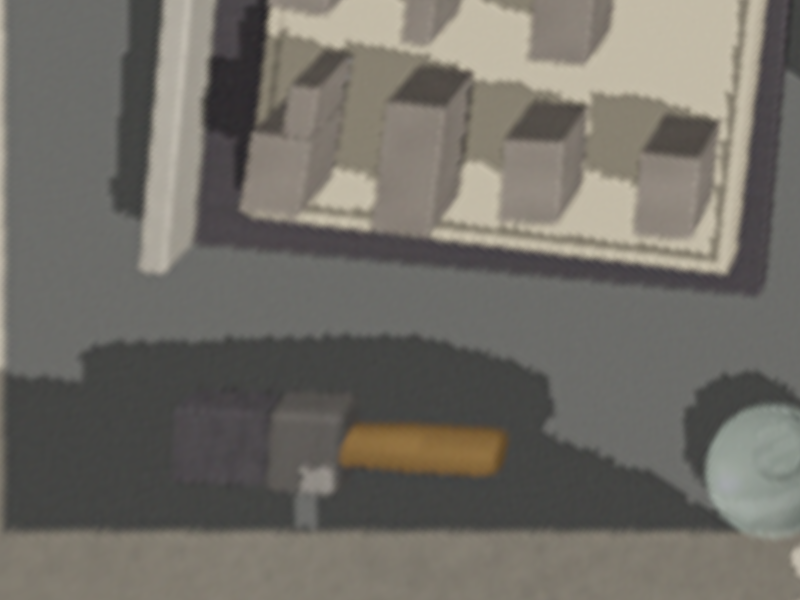

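The near row, left to right, is chipped, full-length, short, short; the far row is cut off. Next: a height map over the whole region, with rectangle fits.

```bash
cat > seg.py <<'E'
from h import *
def planemap(n,p,z,x0=.42,x1=.72,y0=-.12,y1=.25,s=.0005):
    X=np.arange(x1,x0,-s);Y=np.arange(y1,y0,-s)
    gx,gy=np.meshgrid(X,Y,indexing="ij")
    uv=w2p(n,np.c_[gx.ravel(),gy.ravel(),np.full(gx.size,z)]).reshape(*gx.shape,2).astype(np.float32)
    return cv2.remap(p,uv[...,0],uv[...,1],cv2.INTER_CUBIC)
def tops(n,d,zlo=.047,zhi=.066,x0=.40,x1=.72,y0=-.15,y1=.25):
    C=cloud(n,d);m=(C[...,2]>zlo)&(C[...,2]<zhi)&(C[...,0]>x0)&(C[...,0]<x1)&(C[...,1]>y0)&(C[...,1]<y1)
    k,l,st,ce=cv2.connectedComponentsWithStats(m.astype(np.uint8),connectivity=4)
    R=[]
    for i in range(1,k):
        if st[i,4]<25: continue
        P=C[l==i]; r=cv2.minAreaRect((P[:,:2]*1000).astype(np.float32))
        c,(w,h),a=r
        if w<h: w,h=h,w; a+=90
        a=(a+90)%180-90
        R.append((np.round(c,1).tolist(),round(w,1),round(h,1),round(a,1),round(float(np.median(P[:,2]))*1000,1),int(st[i,4])))
    return R
E
python3 - <<'E'
from seg import *
for n in("top","scene"):
    d=np.load(n+"d.npy")
    print(n);[print(r) for r in tops(n,d)]
    C=cloud(n,d)
    # heights
    for nm,(a,b,c,e) in dict(bench=(.45,.5,-.2,-.15)).items():
        m=(C[...,0]>a)&(C[...,0]<b)&(C[...,1]>c)&(C[...,1]<e);print(nm,np.median(C[m][:,2]))
p=np.load("topp.npy");cv2.imwrite("pics/o1.png",planemap("top",p,.056))
E
```

```text
top
([655.4, 242.5], 36.0, 14.6, 0.4, 58.9, 68)
([636.0, 90.1], 43.8, 29.5, -9.7, 55.3, 191)
([630.8, 23.4], 67.7, 29.6, -6.7, 55.4, 239)
([622.2, -39.2], 66.7, 30.0, -5.9, 55.5, 294)
([546.4, 102.8], 65.1, 30.0, -8.2, 55.4, 252)
([536.3, 38.8], 65.9, 30.2, -7.0, 55.1, 314)
([530.1, -22.9], 42.4, 29.7, -4.3, 55.1, 197)
([522.0, -90.4], 42.5, 29.9, -6.2, 54.9, 202)
bench 0.0006680818528121968
scene
([544.8, 101.6], 69.0, 32.4, -8.6, 55.6, 390)
([535.8, 37.0], 70.1, 32.0, -6.3, 55.6, 483)
([655.9, 240.7], 40.5, 17.4, 1.6, 57.5, 171)
([529.4, -24.7], 44.5, 31.6, -5.3, 55.6, 336)
([635.0, 88.5], 43.6, 32.1, -8.7, 55.3, 346)
([522.2, -92.5], 44.6, 30.8, -5.9, 55.8, 343)
([629.9, 22.0], 68.2, 31.5, -7.0, 55.7, 459)
([621.9, -41.3], 67.5, 31.3, -6.2, 55.6, 580)
bench 0.0017426599985644886
```

View pics/o1.png

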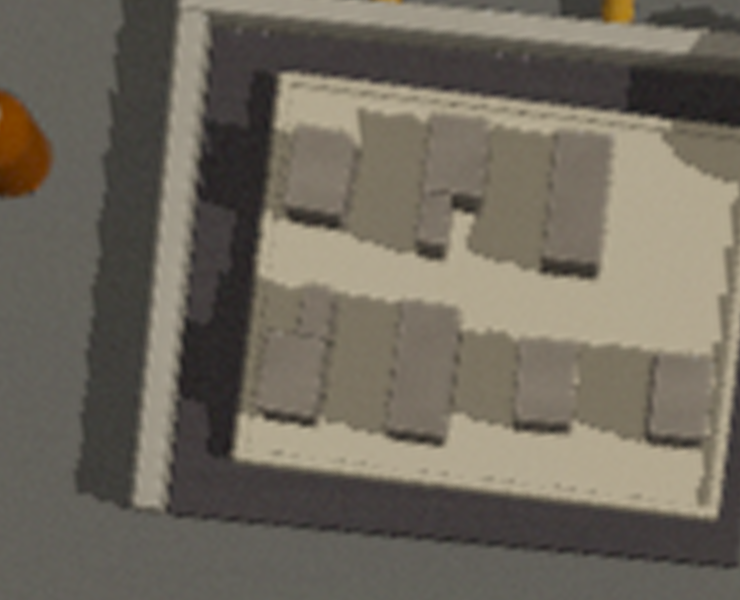

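Far row: short (636,89), chipped (631,23; full end far), sound (622,-40). Near row: chipped (546,102; full end near), sound (536,38), short (530,-24), short (522,-91). Now the bin, console and bystander positions, then moving.

```bash
cat >> h.py <<'E'
def go(x,y,z,head=None):
    "print delta in tool frame (mm) to world target (mm)"
    s=sense();p=s["eef_pos"]*1000
    from scipy.spatial.transform import Rotation as R
    M=R.from_quat(s["orientation"]).as_matrix()
    h=np.degrees(np.arctan2(M[1,0],M[0,0]))
    print("pos",p.round(1),"head",round(h,2),"tilt",np.round(M[2],3),"d",(M.T@(np.array([x,y,z])-p)).round(1),"gap",round(s["finger_gap"]*1000,1),"t",round(s["clock"],2))
    if head is not None: print("turn",round(h-head,2))
E
python3 - <<'E'
from h import *
for n in("top","scene"):
    d=np.load(n+"d.npy");C=cloud(n,d)
    # bin rim points
    m=(abs(C[...,2]-.045)<.006)&(C[...,0]>.33)&(C[...,0]<.62)&(C[...,1]<-.22)&(C[...,1]>-.5)
    print(n,"bin",m.sum(),cv2.minAreaRect((C[m][:,:2]*1000).astype(np.float32)))
    m=(abs(C[...,2]-.130)<.012)&(C[...,1]>.2)&(C[...,1]<.6)&(C[...,0]>.3)&(C[...,0]<.65)
    print(n,"console",m.sum(),cv2.minAreaRect((C[m][:,:2]*1000).astype(np.float32)) if m.sum() else 0)
    m=(C[...,2]>.165)&(C[...,2]<.23)&(C[...,1]>.2)&(C[...,1]<.6)&(C[...,0]>.3)&(C[...,0]<.65)
    if m.sum():print("knobpts",m.sum(),C[m].mean(0),C[m].max(0),C[m].min(0))
    m=(abs(C[...,2]-.027)<.0035)&(C[...,0]>.43)&(C[...,0]<.72)&(C[...,1]>-.16)&(C[...,1]<.165)
    print(n,"tray",cv2.minAreaRect((C[m][:,:2]*1000).astype(np.float32)))
for n,t,z in(("top",(221,424),0),("top",(206,234),.03),("top",(335,369),.01),("top",(325,277),.01),("scene",(394,232),0),("scene",(256,450),.0),("scene",(244,209),.0)):
    print(t,p2w(n,*t,z=z).round(3))
go(510,-91.5,150,-7)
E
```

```text
top bin 707 ((468.5074462890625, -357.8793029785156), (210.57762145996094, 201.80873107910156), 2.3103482723236084)
top console 3105 ((443.7316589355469, 371.6494140625), (146.51510620117188, 146.9534149169922), 8.989422798156738)
knobpts 189 [0.38932276 0.38759691 0.19980084] [0.40496161 0.40439392 0.20882508] [0.37382937 0.37571282 0.16517851]
top tray ((605.42138671875, 18.980682373046875), (309.62152099609375, 247.1619415283203), 83.09754180908203)
scene bin 1541 ((467.46929931640625, -359.4046630859375), (214.39988708496094, 200.019287109375), 2.2680320739746094)
scene console 2900 ((447.1204528808594, 368.8863525390625), (143.0743865966797, 147.75245666503906), 8.103494644165039)
knobpts 213 [0.39460052 0.38430295 0.19430185] [0.40610063 0.40124727 0.20961656] [0.37490071 0.37299125 0.16501652]
scene tray ((603.8141479492188, 19.305130004882812), (314.564208984375, 249.3408660888672), 83.3517074584961)
(221, 424) [ 0.676 -0.257  0.   ]
(206, 234) [0.649 0.253 0.03 ]
(335, 369) [ 0.358 -0.135  0.01 ]
(325, 277) [0.355 0.099 0.01 ]
(394, 232) [ 0.669 -0.258  0.   ]
(256, 450) [ 0.656  0.261 -0.   ]
(244, 209) [ 0.355 -0.134  0.   ]
pos [ 168.5 -497.2  212.8] head 18.72 tilt [-0. -0. -1.] d [ 453.7 -274.6   62.8] gap 88.2 t 1.7
turn 25.72
```

>>> {"api": "step_arm", "payload": {
  "series": [
    [[0,0,0],8],
    [[0,0,0],8],
    [[0,0,0],9.7]
  ],
  "gripper": -0.2,
  "squeeze": 30
}}

```text
clock: 2.08
eef_pos: [0.1685, -0.4972, 0.2128]
orientation: [0.998, -0.063, 0.0, -0.0]
contact_force: [-0.3, -0.4, 0.1]
finger_gap: 0.0604
finger_force: 0.0
```

```bash
python3 -c "
from h import *
go(522,-91.5,150,-6.7)"
```

```text
pos [ 168.5 -497.2  212.8] head -7.28 tilt [ 0. -0. -1.] d [ 299.3 -447.2   62.8] gap 60.4 t 2.08
turn -0.58
```

>>> {"api": "step_arm", "payload": {
  "series": [
    [[30,-45,0],0],
    [[30,-45,0],0],
    [[30,-45,0],0],
    [[30,-45,0],0],
    [[30,-45,0],-0.6],
    [[30,-44,10],0],
    [[30,-44,10],0],
    [[30,-44,10],0],
    [[30,-44,10],0],
    [[30,-44,10],0]
  ],
  "gripper": -0.15
}}

```text
clock: 3.32
eef_pos: [0.5193, -0.0886, 0.1626]
orientation: [0.998, -0.056, 0.0, 0.0]
contact_force: [0.9, -0.9, 0.5]
finger_gap: 0.0505
finger_force: 0.0
```

```bash
python3 -c "
from seg import *
go(522.1,-91.5,30,-6.5)
p,d=read_camera('scene');[print(r) for r in tops('scene',d)]"
```

```text
pos [519.3 -88.6 162.6] head -6.37 tilt [ 0.  0. -1.] d [  3.1   2.5 132.6] gap 50.5 t 3.33
turn 0.13
([546.0, 100.8], 68.1, 31.4, -9.8, 55.8, 377)
([535.7, 36.3], 69.4, 31.8, -7.9, 55.7, 480)
([656.1, 240.8], 42.8, 18.1, -0.0, 57.8, 169)
([529.4, -24.9], 45.0, 31.8, -2.8, 55.6, 327)
([634.9, 88.5], 45.6, 31.9, -10.5, 55.7, 340)
([522.4, -92.5], 45.7, 30.5, -6.4, 55.8, 346)
([630.6, 22.1], 68.3, 31.7, -6.1, 55.7, 460)
([621.7, -41.0], 68.3, 31.4, -6.6, 55.5, 577)
```

>>> {"api": "step_arm", "payload": {
  "series": [
    [[3,2.5,30],0],
    [[0,0,40],0],
    [[0,0,40],0],
    [[0,0,22],0],
    [[0,0,0],0]
  ]
}}

```text
clock: 4.0
eef_pos: [0.5202, -0.0927, 0.0297]
orientation: [0.998, -0.056, -0.001, -0.0]
contact_force: [0.3, 0.2, 0.3]
finger_gap: 0.0507
finger_force: 0.0
```

>>> {"api": "step_arm", "payload": {
  "series": [
    [[0,0,0],0],
    [[0,0,0],0],
    [[0,0,0],0],
    [[0,0,0],0]
  ],
  "gripper": 1
}}

```text
clock: 4.5
eef_pos: [0.5211, -0.093, 0.0311]
orientation: [0.998, -0.056, 0.0, 0.0]
contact_force: [-0.5, 0.3, 0.5]
finger_gap: 0.0132
finger_force: 0.0
```

>>> {"api": "step_arm", "payload": {
  "series": [
    [[0,0,-20],0],
    [[0,0,-40],0],
    [[0,0,-40],0],
    [[0,0,-20],0]
  ]
}}

```text
clock: 5.0
eef_pos: [0.5215, -0.0932, 0.1531]
orientation: [0.998, -0.056, 0.001, 0.0]
contact_force: [0.2, 0.5, 0.3]
finger_gap: 0.0002
finger_force: 0.0
```

```bash
python3 -c "
from h import *
go(418,-310,150,-6.5)"
```

```text
pos [521.5 -93.2 153.1] head -6.37 tilt [ 0.003  0.001 -1.   ] d [-78.8 227.    3.1] gap 0.2 t 5.0
turn 0.13
```

```bash
python3 -c "
from seg import *
p,d=read_camera('scene');[print(r) for r in tops('scene',d,.02+.02,.08)]
cv2.imwrite('pics/s2.png',p[150:400,150:500].repeat(2,0).repeat(2,1))"
```

```text
([544.7, 101.3], 69.1, 32.1, -8.3, 55.1, 444)
([535.7, 36.8], 70.0, 31.5, -6.8, 55.1, 547)
([656.3, 240.1], 39.8, 18.8, 2.2, 57.7, 262)
([529.4, -24.6], 45.5, 31.6, -3.2, 55.2, 388)
([634.5, 89.1], 44.7, 31.5, -10.7, 55.2, 401)
([523.2, -92.7], 43.9, 30.8, -6.6, 55.7, 395)
([630.1, 21.8], 67.6, 32.0, -7.4, 55.1, 522)
([621.5, -41.3], 68.6, 31.0, -6.0, 55.4, 636)
```

View pics/s2.png

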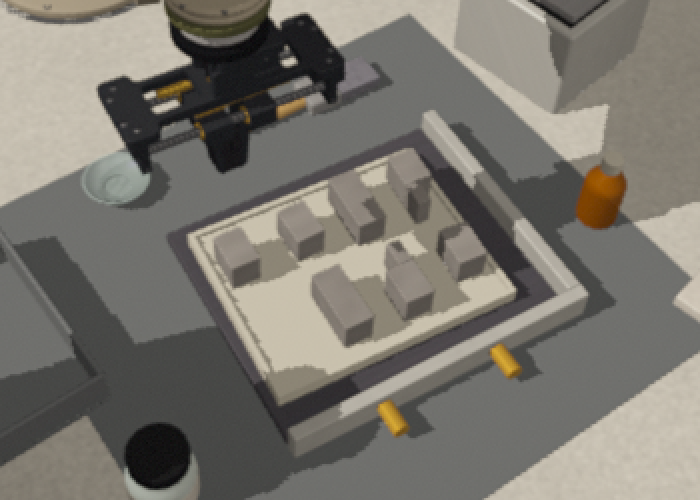

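```bash
python3 -c "
from h import *
s=sense();P=s['eef_pos'];print(P, s['qpos'].round(4), w2p('scene',P), w2p('scene',[.522,-.092,.056]))
p,d=read_camera('scene');C=cloud('scene',d);print(C[230:236,266],C[224,262:272])
p,d2=read_camera('top');C2=cloud('top',d2);m=(C2[...,2]>.1)&(C2[...,0]>.44);print(C2[m].max(0),m.sum());
m=(C[...,2]>.12)&(C[...,2]<.19)&(C[...,0]>.4)&(abs(C[...,1]+.1)<.08);print(C[m].min(0),C[m].max(0),C[m].mean(0))
print(w2p('top',P))"
```

```text
[ 0.52223412 -0.09341026  0.15484334] [-0.398   0.3736  1.5707  0.      1.1917  1.2839] [[265.32006722 239.98517843]] [[268.04297408 273.18756098]]
[[ 5.30610584e-01 -9.55215531e-02  1.91123948e-01]
 [ 5.30543418e-01 -9.56017249e-02  1.88514393e-01]
 [ 5.29171581e-01 -9.49553694e-02  1.84138315e-01]
 [ 5.29625363e-01 -9.53269730e-02  1.82205566e-01]
 [ 3.99118207e-01 -2.27781924e-02  2.79395323e-03]
 [ 3.99641507e-01 -2.32170856e-02  3.43170075e-04]] [[ 0.5296034  -0.10181414  0.20951891]
 [ 0.52861734 -0.09939459  0.20703929]
 [ 0.53180087 -0.09926423  0.20999661]
 [ 0.5262148  -0.09427744  0.20149229]
 [ 0.52915569 -0.09401216  0.20413214]
 [ 0.53038569 -0.09279842  0.20453525]
 [ 0.53136235 -0.09144333  0.20460659]
 [ 0.52853939 -0.08792586  0.19967492]
 [ 0.53121345 -0.08753014  0.20197704]
 [ 0.53264906 -0.08643291  0.20265057]]
[0.7346046  0.80939755 0.51239625] 9077
[ 0.51532345 -0.10941475  0.17935615] [ 0.5348983  -0.08250258  0.18989473] [ 0.5298672  -0.09626575  0.18582494]
[[364.68410858 259.14214558]]
```

Billet untouched: the depth data puts the shut finger tips about 22–25 mm above the reported TCP, so I'd closed over the billet. I'll go lower, feeling for force.

>>> {"api": "step_arm", "payload": {
  "series": [
    [[0,0,0],0],
    [[0,0,0],0],
    [[1,0,40],0],
    [[0,0,40],0],
    [[0,0,40],0],
    [[0,0,10],0],
    [[0,0,0],0]
  ],
  "gripper": -0.15
}}

```text
clock: 6.02
eef_pos: [0.5221, -0.0931, 0.0211]
orientation: [0.998, -0.056, -0.0, -0.0]
contact_force: [-0.2, -0.0, 0.4]
finger_gap: 0.0508
finger_force: 0.0
```

```bash
python3 -c "
from seg import *
go(522.5,-92,10,-6.5)
p,d=read_camera('scene');C=cloud('scene',d)
cv2.imwrite('pics/s3.png',cv2.resize(p[180:330,190:390],None,fx=4,fy=4))"
```

```text
pos [522.1 -93.1  21.1] head -6.38 tilt [-0. -0. -1.] d [ 0.3 -1.1 11.1] gap 50.8 t 6.03
turn 0.12
```

View pics/s3.png

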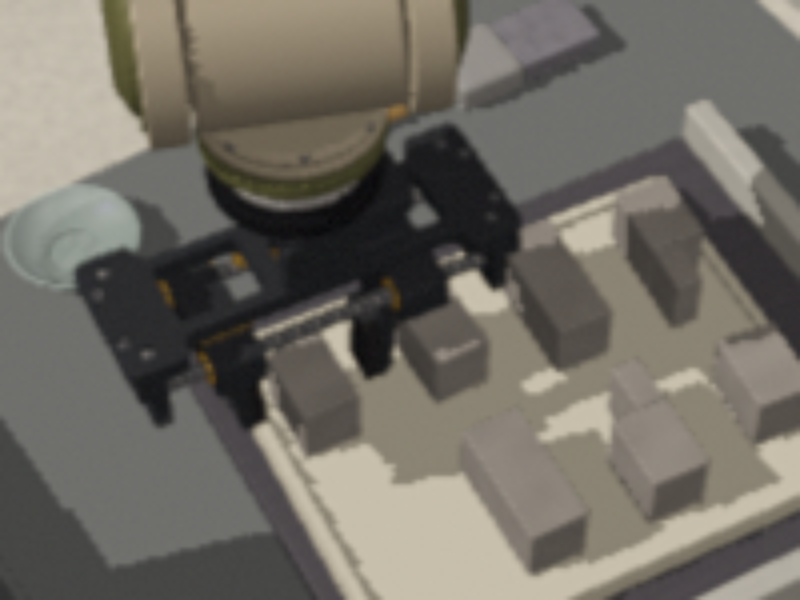

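Fingers straddle the right-end short billet, tips roughly at mid-billet height. Lowering in small steps.

>>> {"api": "step_arm", "payload": {
  "series": [
    [[0,-1,5],0],
    [[0,0,5],0],
    [[0,0,4],0],
    [[0,0,0],0]
  ]
}}

```text
clock: 6.58
eef_pos: [0.5219, -0.092, 0.0066]
orientation: [0.998, -0.056, -0.0, -0.0]
contact_force: [0.5, -0.7, -0.1]
finger_gap: 0.051
finger_force: 0.0
```

>>> {"api": "step_arm", "payload": {
  "series": [
    [[0,0,0],0],
    [[0,0,0],0],
    [[0,0,0],0],
    [[0,0,0],0]
  ],
  "gripper": 1
}}

```text
clock: 7.08
eef_pos: [0.5221, -0.0921, 0.0069]
orientation: [0.998, -0.056, 0.0, 0.0]
contact_force: [-0.4, -0.0, 1.2]
finger_gap: 0.0296
finger_force: 30.0
```

Gripped (gap 29.6 mm, 30 N). Lifting and carrying to the bin.

>>> {"api": "step_arm", "payload": {
  "series": [
    [[0,0,-15],0],
    [[0,0,-45],0],
    [[0,0,-50],0],
    [[0,0,-10],0],
    [[-15,46,0],0],
    [[-15,46,0],0],
    [[-15,46,0],0],
    [[-16,46,0],0],
    [[-16,46,0],0],
    [[0,0,0],0]
  ]
}}

```text
clock: 8.32
eef_pos: [0.4185, -0.314, 0.1262]
orientation: [0.998, -0.058, -0.0, -0.0]
contact_force: [-0.1, -0.3, -0.5]
finger_gap: 0.0299
finger_force: 30.0
```

```bash
python3 -c "
from h import *
go(420,-312,10,-6.5)"
```

```text
pos [ 418.5 -314.   126.2] head -6.61 tilt [-0.001 -0.001 -1.   ] d [  1.4  -2.1 116.2] gap 29.9 t 8.32
turn -0.11
```

>>> {"api": "step_arm", "payload": {
  "series": [
    [[0,0,40],0],
    [[0,0,40],0],
    [[0,0,25],0],
    [[0,0,10],0],
    [[0,0,0],0]
  ]
}}

```text
clock: 8.95
eef_pos: [0.4202, -0.3115, 0.0118]
orientation: [0.998, -0.055, -0.0, -0.0]
contact_force: [1.3, -0.9, 0.1]
finger_gap: 0.0297
finger_force: 30.0
```

>>> {"api": "step_arm", "payload": {
  "series": [
    [[0,0,0],0],
    [[0,0,0],0],
    [[0,0,0],0],
    [[0,0,-20],0],
    [[0,0,-45],0],
    [[0,0,-50],0]
  ],
  "gripper": -0.15
}}

```text
clock: 9.7
eef_pos: [0.4197, -0.3118, 0.1281]
orientation: [0.998, -0.056, -0.0, -0.0]
contact_force: [-0.6, -0.4, -1.1]
finger_gap: 0.0507
finger_force: 0.0
```

>>> {"api": "step_arm", "payload": {
  "series": [
    [[13,-50,0],0],
    [[13,-50,0],0],
    [[13,-50,0],0],
    [[13,-50,0],0],
    [[13,-50,0],0],
    [[13,-50,0],0],
    [[0,0,0],0]
  ]
}}

```text
clock: 10.58
eef_pos: [0.5313, -0.0199, 0.127]
orientation: [0.999, -0.054, 0.0, -0.0]
contact_force: [-0.1, -0.5, -0.8]
finger_gap: 0.0506
finger_force: 0.0
```

```bash
python3 -c "
from seg import *
go(530,-24,6,-6.5)
p,d=read_camera('scene');[print(r) for r in tops('scene',d)]
C=cloud('scene',d);m=(C[...,2]>.03)&(C[...,2]<.042)&(C[...,0]>.39)&(C[...,0]<.54)&(C[...,1]<-.27)&(C[...,1]>-.45);print(m.sum(),C[m].mean(0) if m.sum() else 0)"
```

```text
pos [531.3 -19.9 127. ] head -6.13 tilt [ 0. -0. -1.] d [ -0.9   4.2 121. ] gap 50.6 t 10.57
turn 0.37
([546.1, 101.2], 68.7, 31.6, -8.8, 55.8, 379)
([535.5, 36.5], 69.7, 31.7, -7.6, 55.7, 484)
([656.3, 241.1], 39.5, 17.0, 0.8, 58.5, 162)
([529.8, -24.6], 46.3, 31.5, -2.5, 55.6, 334)
([635.3, 88.6], 45.1, 32.1, -10.2, 55.6, 348)
([630.0, 21.4], 68.0, 32.6, -6.9, 55.5, 458)
([621.8, -40.9], 67.2, 31.3, -5.4, 55.7, 571)
343 [ 0.42335794 -0.31412949  0.03825805]
```

First billet is in the bin. Second one: short at (530,-24).

>>> {"api": "step_arm", "payload": {
  "series": [
    [[-1,4,30],0],
    [[0,0,50],0],
    [[0,0,35],0],
    [[0,0,5],0],
    [[0,0,0],0]
  ]
}}

```text
clock: 11.25
eef_pos: [0.5299, -0.0273, 0.0078]
orientation: [0.998, -0.056, 0.001, 0.0]
contact_force: [-0.1, 0.2, 0.6]
finger_gap: 0.051
finger_force: 0.0
```

>>> {"api": "step_arm", "payload": {
  "series": [
    [[0,0,0],0],
    [[0,0,0],0],
    [[0,0,0],0],
    [[0,0,0],0]
  ],
  "gripper": 1
}}

```text
clock: 11.75
eef_pos: [0.5299, -0.0266, 0.0077]
orientation: [0.998, -0.056, 0.001, 0.0]
contact_force: [-1.5, -0.4, 6.8]
finger_gap: 0.0299
finger_force: 30.0
```

>>> {"api": "step_arm", "payload": {
  "series": [
    [[0,0,-15],0],
    [[0,0,-45],0],
    [[0,0,-50],0],
    [[0,0,-10],0],
    [[-6,50,0],0],
    [[-6,50,0],0],
    [[-6,50,0],0],
    [[-6,50,0],0],
    [[-6,50,0],0],
    [[0,0,0],0]
  ]
}}

```text
clock: 13.0
eef_pos: [0.4706, -0.2739, 0.1261]
orientation: [0.998, -0.058, -0.001, -0.0]
contact_force: [-0.2, -0.2, -1.3]
finger_gap: 0.0297
finger_force: 30.0
```

```bash
python3 -c "
from h import *
go(420,-404,12,-6.5)"
```

```text
pos [ 470.6 -273.9  126.1] head -6.61 tilt [-0.001 -0.    -1.   ] d [-35.2 135.1 114. ] gap 29.7 t 13.0
turn -0.11
```

>>> {"api": "step_arm", "payload": {
  "series": [
    [[-12,45,0],0],
    [[-12,45,0],0],
    [[-11,45,0],0],
    [[0,0,0],0],
    [[0,0,40],0],
    [[0,0,40],0],
    [[0,0,25],0],
    [[0,0,8],0],
    [[0,0,0],0]
  ]
}}

```text
clock: 14.12
eef_pos: [0.4226, -0.4011, 0.0141]
orientation: [0.998, -0.055, -0.0, -0.0]
contact_force: [-0.1, -0.0, -0.8]
finger_gap: 0.0296
finger_force: 30.0
```

>>> {"api": "step_arm", "payload": {
  "series": [
    [[0,0,0],0],
    [[0,0,0],0],
    [[0,0,0],0],
    [[0,0,-20],0],
    [[0,0,-45],0],
    [[0,0,-50],0]
  ],
  "gripper": -0.15
}}

```text
clock: 14.88
eef_pos: [0.4218, -0.4016, 0.13]
orientation: [0.998, -0.056, -0.0, -0.0]
contact_force: [0.5, -0.1, 0.0]
finger_gap: 0.0505
finger_force: 0.0
```

>>> {"api": "step_arm", "payload": {
  "series": [
    [[6,-52,0],0],
    [[6,-52,0],0],
    [[6,-52,0],0],
    [[6,-52,0],0],
    [[6,-52,0],0],
    [[6,-52,0],0],
    [[6,-52,0],0],
    [[6,-52,0],0],
    [[6,-52,0],0],
    [[4,-49,0],0]
  ]
}}

```text
clock: 16.12
eef_pos: [0.5373, 0.1073, 0.1291]
orientation: [0.998, -0.056, 0.0, -0.0]
contact_force: [0.5, -0.6, -0.8]
finger_gap: 0.0507
finger_force: 0.0
```

```bash
python3 -c "
from seg import *
go(536,103,6,-7)
p,d=read_camera('scene');[print(r) for r in tops('scene',d)]
C=cloud('scene',d);m=(C[...,2]>.03)&(C[...,2]<.042)&(C[...,0]>.39)&(C[...,0]<.54)&(C[...,1]<-.27)&(C[...,1]>-.45);print(m.sum(),C[m].mean(0) if m.sum() else 0)"
```

```text
pos [537.3 107.3 129.1] head -6.37 tilt [ 0.001 -0.    -1.   ] d [ -0.9   4.4 123.1] gap 50.7 t 16.12
turn 0.63
([547.1, 101.0], 67.7, 31.4, -9.8, 55.6, 388)
([535.3, 36.7], 68.1, 31.8, -7.3, 55.7, 479)
([656.6, 240.8], 41.1, 17.2, 2.5, 58.1, 158)
([635.4, 88.8], 44.9, 31.8, -9.4, 55.5, 350)
([629.7, 21.9], 67.2, 31.3, -6.8, 55.5, 459)
([621.5, -41.4], 68.1, 31.2, -5.8, 55.7, 578)
727 [ 0.4236249 -0.3603952  0.0383249]
```

>>> {"api": "step_arm", "payload": {
  "series": [
    [[-1,4,30],1],
    [[0,0,50],1],
    [[0,0,35],0],
    [[0,0,7],0],
    [[0,0,0],0]
  ]
}}

```text
clock: 16.8
eef_pos: [0.5362, 0.1015, 0.0077]
orientation: [0.997, -0.073, 0.001, -0.0]
contact_force: [-0.1, 0.4, 0.2]
finger_gap: 0.0508
finger_force: 0.0
```

>>> {"api": "step_arm", "payload": {
  "series": [
    [[0,0,0],0],
    [[0,0,0],0],
    [[0,0,0],0],
    [[0,0,0],0],
    [[0,0,-15],0],
    [[0,0,-45],0],
    [[0,0,-50],0],
    [[0,0,-10],0]
  ],
  "gripper": 1
}}

```text
clock: 17.8
eef_pos: [0.537, 0.1016, 0.1306]
orientation: [0.997, -0.073, 0.003, -0.0]
contact_force: [-0.1, -0.1, -0.0]
finger_gap: 0.0298
finger_force: 30.0
```

>>> {"api": "step_arm", "payload": {
  "series": [
    [[2,46,0],0],
    [[2,46,0],0],
    [[2,46,0],0],
    [[2,46,0],0],
    [[2,46,0],0],
    [[2,46,0],0],
    [[2,46,0],0],
    [[2,46,0],0],
    [[3,46,0],0],
    [[0,0,0],0]
  ]
}}

```text
clock: 19.05
eef_pos: [0.4931, -0.3129, 0.1257]
orientation: [0.997, -0.075, -0.001, -0.0]
contact_force: [-0.5, 0.9, -0.8]
finger_gap: 0.0297
finger_force: 30.0
```

```bash
python3 -c "
from h import *
go(508,-312,12,-7)"
```

```text
pos [ 493.1 -312.9  125.7] head -8.57 tilt [-0.001 -0.001 -1.   ] d [ 14.8  -3.  113.7] gap 29.7 t 19.05
turn -1.57
```

>>> {"api": "step_arm", "payload": {
  "series": [
    [[14,-2,0],0],
    [[0,0,0],-1.5],
    [[0,0,40],0],
    [[0,0,40],0],
    [[0,0,25],0],
    [[0,0,8],0],
    [[0,0,0],0]
  ]
}}

```text
clock: 19.92
eef_pos: [0.5083, -0.3105, 0.0142]
orientation: [0.998, -0.06, -0.0, -0.0]
contact_force: [0.1, -0.7, -0.2]
finger_gap: 0.0293
finger_force: 30.0
```

>>> {"api": "step_arm", "payload": {
  "series": [
    [[0,0,0],0],
    [[0,0,0],0],
    [[0,0,0],0],
    [[0,0,-20],0],
    [[0,0,-45],0],
    [[0,0,-50],0]
  ],
  "gripper": -0.15
}}

```text
clock: 20.68
eef_pos: [0.508, -0.3106, 0.13]
orientation: [0.998, -0.06, -0.0, -0.0]
contact_force: [1.2, 0.1, 0.5]
finger_gap: 0.051
finger_force: 0.0
```

>>> {"api": "step_arm", "payload": {
  "series": [
    [[13,-49,0],0],
    [[13,-49,0],0],
    [[13,-49,0],0],
    [[13,-49,0],0],
    [[13,-49,0],0],
    [[13,-49,0],0],
    [[13,-49,0],0],
    [[0,0,0],0]
  ]
}}

```text
clock: 21.68
eef_pos: [0.6401, 0.0219, 0.1287]
orientation: [0.998, -0.058, 0.0, -0.0]
contact_force: [-0.3, -0.5, 0.5]
finger_gap: 0.0509
finger_force: 0.0
```

```bash
python3 -c "
from seg import *
go(639,21.5,6,-7)
p,d=read_camera('scene');[print(r) for r in tops('scene',d)]
p,d=read_camera('top');[print(r) for r in tops('top',d)]
"
```

```text
pos [640.1  21.9 128.7] head -6.64 tilt [ 0. -0. -1.] d [ -1.1   0.6 122.7] gap 50.9 t 21.68
turn 0.36
([656.8, 240.6], 40.6, 17.5, 3.2, 57.1, 167)
([562.4, 31.6], 26.9, 15.8, -45.2, 55.0, 69)
([635.1, 88.8], 43.8, 31.7, -8.7, 55.6, 350)
([629.6, 22.2], 67.9, 31.5, -7.4, 55.5, 454)
([622.5, -41.2], 68.3, 31.9, -5.5, 55.6, 574)
([656.0, 242.1], 36.9, 14.3, -1.7, 59.1, 71)
([622.0, -43.0], 66.6, 25.3, -9.3, 55.6, 239)
```

>>> {"api": "step_arm", "payload": {
  "series": [
    [[-1,0,30],0.5],
    [[0,0,50],0],
    [[0,0,35],0],
    [[0,0,7],0],
    [[0,0,0],0]
  ]
}}

```text
clock: 22.4
eef_pos: [0.6391, 0.0181, 0.0079]
orientation: [0.998, -0.065, 0.001, 0.0]
contact_force: [0.4, -0.0, 0.5]
finger_gap: 0.0508
finger_force: 0.0
```

>>> {"api": "step_arm", "payload": {
  "series": [
    [[0,0,0],0],
    [[0,0,0],0],
    [[0,0,0],0],
    [[0,0,0],0],
    [[0,0,-15],0],
    [[0,0,-45],0],
    [[0,0,-50],0],
    [[0,0,-10],0]
  ],
  "gripper": 1
}}

```text
clock: 23.4
eef_pos: [0.6401, 0.0188, 0.1312]
orientation: [0.998, -0.064, 0.003, 0.0]
contact_force: [-0.6, -0.8, -1.2]
finger_gap: 0.0298
finger_force: 30.0
```

>>> {"api": "step_arm", "payload": {
  "series": [
    [[-6,48,0],0],
    [[-6,48,0],0],
    [[-6,48,0],0],
    [[-6,48,0],0],
    [[-6,48,0],0],
    [[-6,48,0],0],
    [[-6,48,0],0],
    [[-6,48,0],0],
    [[-8,50,0],0],
    [[0,0,0],0]
  ]
}}

```text
clock: 24.65
eef_pos: [0.5256, -0.4069, 0.1257]
orientation: [0.998, -0.066, -0.001, -0.0]
contact_force: [-0.6, 0.5, -1.2]
finger_gap: 0.0297
finger_force: 30.0
```

```bash
python3 -c "
from h import *
go(526,-404,12,-7)"
```

```text
pos [ 525.6 -406.9  125.7] head -7.61 tilt [-0.001 -0.001 -1.   ] d [  0.2  -2.9 113.7] gap 29.7 t 24.65
turn -0.61
```

>>> {"api": "step_arm", "payload": {
  "series": [
    [[0,-2,40],0],
    [[0,0,40],0.6],
    [[0,0,25],0],
    [[0,0,8],0],
    [[0,0,0],0]
  ]
}}

```text
clock: 25.28
eef_pos: [0.528, -0.4018, 0.0141]
orientation: [0.998, -0.069, -0.0, -0.0]
contact_force: [-0.2, -0.4, -1.7]
finger_gap: 0.0299
finger_force: 30.0
```

>>> {"api": "step_arm", "payload": {
  "series": [
    [[0,0,0],0],
    [[0,0,0],0],
    [[0,0,0],0],
    [[0,0,-20],0],
    [[0,0,-45],0],
    [[0,0,-50],0]
  ],
  "gripper": -0.15
}}

```text
clock: 26.02
eef_pos: [0.5276, -0.4022, 0.1314]
orientation: [0.998, -0.07, 0.0, 0.0]
contact_force: [-0.1, -1.0, -0.1]
finger_gap: 0.0508
finger_force: 0.0
```

>>> {"api": "step_arm", "payload": {
  "series": [
    [[5,-50,0],0],
    [[5,-50,0],0],
    [[5,-50,0],0],
    [[5,-50,0],0],
    [[5,-50,0],0],
    [[5,-50,0],0],
    [[5,-50,0],0],
    [[5,-50,0],0],
    [[5,-50,0],0],
    [[4,-50,0],0]
  ]
}}

```text
clock: 27.28
eef_pos: [0.6461, 0.0877, 0.1307]
orientation: [0.998, -0.07, 0.001, -0.0]
contact_force: [-0.0, -0.8, 0.7]
finger_gap: 0.0508
finger_force: 0.0
```

```bash
python3 -c "
from seg import *
go(635.5,89.5,6,-8)
p,d=read_camera('scene');[print(r) for r in tops('scene',d)]
C=cloud('scene',d);m=(C[...,2]>.03)&(C[...,2]<.042)&(C[...,0]>.39)&(C[...,0]<.56)&(C[...,1]<-.27)&(C[...,1]>-.44)
k,l,st,ce=cv2.connectedComponentsWithStats(m.astype(np.uint8))
for i in range(1,k):
  if st[i,4]>40: print(st[i,4],C[l==i].mean(0).round(3))
"
```

```text
pos [646.1  87.7 130.7] head -7.98 tilt [ 0.002 -0.    -1.   ] d [-11.   -0.3 124.6] gap 50.8 t 27.27
turn 0.02
([536.2, 36.5], 69.8, 31.5, -8.2, 55.7, 488)
([657.2, 241.0], 39.7, 17.1, 1.1, 58.0, 167)
([634.7, 88.8], 44.8, 32.0, -7.4, 55.7, 346)
([621.6, -40.7], 68.9, 32.1, -5.5, 55.7, 574)
342 [ 0.423 -0.314  0.038]
376 [ 0.424 -0.403  0.038]
480 [ 0.516 -0.315  0.038]
544 [ 0.526 -0.401  0.038]
```

>>> {"api": "step_arm", "payload": {
  "series": [
    [[-11,0,30],0],
    [[0,0,50],0],
    [[0,0,35],0],
    [[0,0,9],0],
    [[0,0,0],0]
  ]
}}

```text
clock: 27.95
eef_pos: [0.6354, 0.0875, 0.0062]
orientation: [0.998, -0.07, 0.001, -0.0]
contact_force: [-0.3, 0.2, 0.8]
finger_gap: 0.0508
finger_force: 0.0
```

>>> {"api": "step_arm", "payload": {
  "series": [
    [[0,0,0],0],
    [[0,0,0],0],
    [[0,0,0],0],
    [[0,0,0],0],
    [[0,0,-15],0],
    [[0,0,-45],0],
    [[0,0,-50],0],
    [[0,0,-10],0]
  ],
  "gripper": 1
}}

```text
clock: 28.95
eef_pos: [0.6361, 0.0876, 0.1293]
orientation: [0.998, -0.069, 0.003, -0.0]
contact_force: [0.2, -0.8, -1.3]
finger_gap: 0.0296
finger_force: 30.0
```

>>> {"api": "step_arm", "payload": {
  "series": [
    [[-11,47,0],0],
    [[-11,47,0],0],
    [[-11,47,0],0],
    [[-11,47,0],0],
    [[-11,47,0],0],
    [[-11,47,0],0],
    [[-11,47,0],0],
    [[-11,46,0],0],
    [[-11,46,0],0],
    [[-11,46,0],0]
  ]
}}

```text
clock: 30.2
eef_pos: [0.4599, -0.3607, 0.1244]
orientation: [0.998, -0.07, -0.0, -0.0]
contact_force: [0.9, -0.8, -0.7]
finger_gap: 0.0299
finger_force: 30.0
```

```bash
python3 -c "
from h import *
go(462,-358,30,-7)"
```

```text
pos [ 459.9 -360.7  124.4] head -7.98 tilt [-0.001 -0.001 -1.   ] d [ 1.8 -2.9 94.4] gap 29.9 t 30.2
turn -0.98
```

>>> {"api": "step_arm", "payload": {
  "series": [
    [[1,-1,40],0],
    [[0,0,40],0],
    [[0,0,13],0],
    [[0,0,0],0],
    [[0,0,0],0]
  ]
}}

```text
clock: 30.82
eef_pos: [0.4628, -0.3593, 0.0334]
orientation: [0.998, -0.069, 0.001, 0.001]
contact_force: [0.5, 0.5, -0.7]
finger_gap: 0.0297
finger_force: 30.0
```

>>> {"api": "step_arm", "payload": {
  "series": [
    [[0,0,0],0],
    [[0,0,0],0],
    [[0,0,0],0],
    [[0,0,-20],0],
    [[0,0,-45],0],
    [[0,0,-40],0]
  ],
  "gripper": -0.15
}}

```text
clock: 31.58
eef_pos: [0.4621, -0.3587, 0.1384]
orientation: [0.998, -0.07, 0.0, 0.0]
contact_force: [-0.1, -0.2, -0.7]
finger_gap: 0.0508
finger_force: 0.0
```

>>> {"api": "step_arm", "payload": {
  "series": [
    [[-30,0,0],0],
    [[-30,0,0],0],
    [[0,0,0],0],
    [[0,0,0],0]
  ],
  "gripper": 1
}}

```text
clock: 32.08
eef_pos: [0.4033, -0.3507, 0.137]
orientation: [0.998, -0.07, 0.0, 0.0]
contact_force: [0.1, 0.1, -1.0]
finger_gap: 0.0127
finger_force: 0.0
```

```bash
cat > pose.py <<'E'
from seg import *
from scipy.optimize import least_squares
def edges(n,p,z,lines):pass
def look(tag):
    for n in("top","scene"):
        p,d=read_camera(n);np.save(n+"d.npy",d);np.save(n+"p.npy",p)
        [print(n,r) for r in tops(n,d)]
        C=cloud(n,d);Z=C[...,2]
        S=(C[...,0]>.40)&(C[...,0]<.76)&(C[...,1]>-.2)&(C[...,1]<.225)
        hsv=cv2.cvtColor(p,cv2.COLOR_BGR2HSV);br=p.max(-1)
        w=(C*1000)
        m=S&(Z>.028)&(Z<.042)&(br>110)
        np.save(n+"C.npy",C)
        cv2.imwrite(f"pics/{tag}{n}.png",planemap(n,p,.027))
E
python3 -c "
from pose import *
look('e')
d=np.load('scened.npy');C=cloud('scene',d)
m=(C[...,2]>.02)&(C[...,2]<.1)&(C[...,0]>.37)&(C[...,0]<.56)&(C[...,1]<-.26)&(C[...,1]>-.45)
np.set_printoptions(suppress=True)
m&=(C[...,2]<.041)
k,l,st,ce=cv2.connectedComponentsWithStats(m.astype(np.uint8))
for i in range(1,k):
  if st[i,4]>40: print(st[i,4],C[l==i].mean(0).round(3))
"
```

```text
top ([655.1, 241.8], 37.4, 14.7, -2.4, 59.3, 66)
top ([622.2, -39.3], 67.2, 29.9, -6.1, 55.3, 297)
top ([536.2, 38.7], 66.7, 29.9, -7.7, 55.2, 310)
scene ([536.1, 36.7], 70.0, 31.3, -8.0, 55.8, 484)
scene ([655.2, 240.7], 39.6, 17.2, 0.9, 58.1, 163)
scene ([621.9, -41.0], 68.4, 31.5, -6.6, 55.8, 575)
180 [ 0.467 -0.264  0.031]
371 [ 0.426 -0.314  0.036]
59 [ 0.371 -0.439  0.031]
415 [ 0.426 -0.403  0.036]
401 [ 0.468 -0.361  0.036]
476 [ 0.518 -0.315  0.037]
574 [ 0.528 -0.401  0.036]
```

View pics/etop.png

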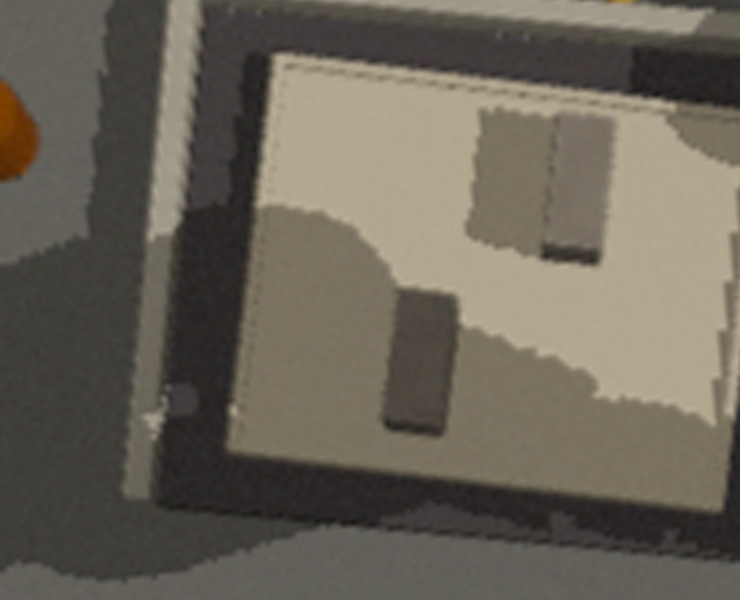

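All five rejects are in the bin; only the two sound billets remain. The tray sits at about -6.9° with its centre near (578,1); the fences are at about -5.4°, with gaps of roughly 20 mm in x and 35 mm in y. I'll rotate the tool 90° so the gripper body clears the billets, then push.

>>> {"api": "step_arm", "payload": {
  "series": [
    [[0,0,0],-10.5],
    [[0,0,0],-10.5],
    [[0,0,0],-10.5],
    [[0,0,0],-10.5],
    [[0,0,0],-10.5],
    [[0,0,0],-10.5],
    [[0,0,0],-10.5],
    [[0,0,0],-10.5],
    [[0,0,0],-8.6]
  ]
}}

```text
clock: 33.3
eef_pos: [0.4033, -0.3504, 0.1366]
orientation: [0.737, 0.675, 0.0, -0.0]
contact_force: [-0.1, -1.0, -0.4]
finger_gap: 0.0
finger_force: 0.0
```

```bash
python3 -c "
from h import *
go(438,-18,60,84.6)"
```

```text
pos [ 403.3 -350.4  136.6] head 84.97 tilt [ 0. -0. -1.] d [334.1   5.4  76.7] gap 0.0 t 33.3
turn 0.37
```

>>> {"api": "step_arm", "payload": {
  "series": [
    [[48,1,0],0.4],
    [[48,1,0],0],
    [[48,1,0],0],
    [[48,1,0],0],
    [[48,1,0],0],
    [[47,1,10],0],
    [[47,0,30],0],
    [[0,0,36],0],
    [[0,0,0],0]
  ]
}}

```text
clock: 34.42
eef_pos: [0.4411, -0.0178, 0.0594]
orientation: [0.741, 0.671, -0.001, -0.002]
contact_force: [0.6, -0.6, 0.2]
finger_gap: 0.0004
finger_force: 0.0
```

```bash
python3 - <<'E'
from pose import *
go(438,-18,0,84.6)
P=sense()['eef_pos']
p,d=read_camera('scene');C=cloud('scene',d)
m=(abs(C[...,0]-P[0])<.04)&(abs(C[...,1]-P[1])<.03)&(C[...,2]>.03)&(C[...,2]<.3)
print(C[m][:,2].min(), np.sort(C[m][:,2])[:30].round(4))
h=np.histogram(C[m][:,2],bins=np.arange(.06,.2,.01));print(h[0])
cv2.imwrite('pics/s4.png',cv2.resize(p[150:350,170:420],None,fx=3,fy=3))
E
```

```text
pos [441.1 -17.8  59.4] head 84.3 tilt [ 0.001 -0.004 -1.   ] d [-0.5 -2.8 59.4] gap 0.4 t 34.42
turn -0.3
0.030066689590998785 [0.0301 0.086  0.0876 0.0877 0.0879 0.0883 0.0887 0.0891 0.0892 0.0894
 0.0898 0.0899 0.0914 0.0918 0.092  0.0928 0.0928 0.093  0.093  0.0936
 0.0942 0.0945 0.0947 0.0953 0.0961 0.0961 0.0961 0.0965 0.0966 0.0969]
[  0   0  11  26  25  11   0   0   1  39 109 222 138 284]
```

View pics/s4.png

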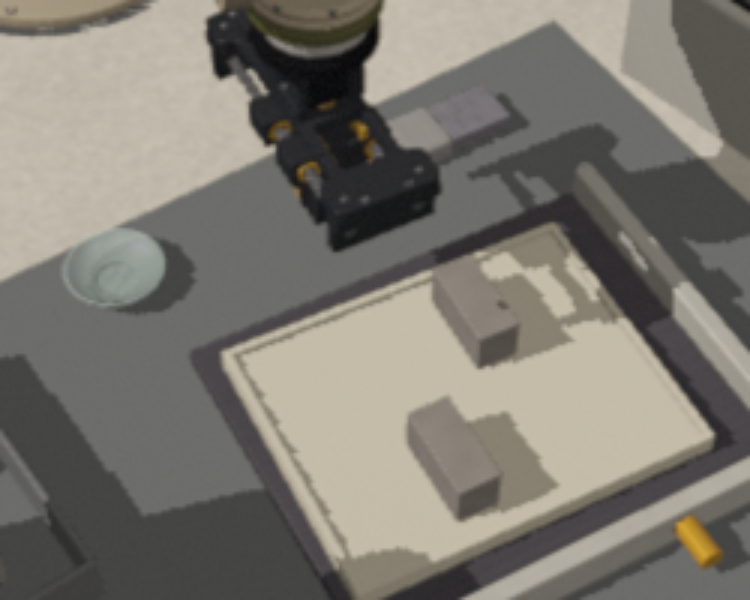

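>>> {"api": "step_arm", "payload": {
  "series": [
    [[0,3,30],0],
    [[0,0,24],0],
    [[0,0,8],0],
    [[0,0,2],0],
    [[0,0,0],0]
  ]
}}

```text
clock: 35.1
eef_pos: [0.4456, -0.0193, -0.0023]
orientation: [0.742, 0.67, 0.0, 0.001]
contact_force: [-0.6, 0.7, 0.1]
finger_gap: 0.0006
finger_force: 0.0
```

>>> {"api": "step_arm", "payload": {
  "series": [
    [[0,0,1],0],
    [[0,0,1],0],
    [[0,0,1],0],
    [[0,0,0],0]
  ]
}}

```text
clock: 35.6
eef_pos: [0.4449, -0.019, -0.0062]
orientation: [0.742, 0.671, -0.0, -0.0]
contact_force: [-0.0, 0.5, -0.8]
finger_gap: 0.0001
finger_force: 0.0
```

>>> {"api": "step_arm", "payload": {
  "series": [
    [[0,5,0.5],0],
    [[0,5,0.5],0],
    [[0,3,0],0],
    [[0,3,0],0],
    [[0,0,0],0]
  ]
}}

```text
clock: 36.22
eef_pos: [0.461, -0.0206, -0.0072]
orientation: [0.742, 0.671, 0.0, 0.0]
contact_force: [-0.4, -0.4, -0.3]
finger_gap: 0.0006
finger_force: 0.0
```

>>> {"api": "step_arm", "payload": {
  "series": [
    [[0,2,0],0],
    [[0,2,0],0],
    [[0,2,0],0],
    [[0,2,0],0],
    [[0,2,0],0]
  ]
}}

```text
clock: 36.85
eef_pos: [0.4698, -0.0214, -0.0073]
orientation: [0.742, 0.671, -0.001, -0.001]
contact_force: [-5.2, -0.6, 2.8]
finger_gap: 0.0006
finger_force: 2.8
```

Contact at about 5 N, sliding now. Continuing in small steps.

>>> {"api": "step_arm", "payload": {
  "series": [
    [[0,2,0],0],
    [[0,2,0],0],
    [[0,2,0],0],
    [[0,2,0],0],
    [[0,2,0],0],
    [[0,2,0],0]
  ]
}}

```text
clock: 37.6
eef_pos: [0.4818, -0.0226, -0.0073]
orientation: [0.742, 0.671, -0.001, -0.001]
contact_force: [-5.0, -0.1, 4.0]
finger_gap: 0.0005
finger_force: 2.8
```

>>> {"api": "step_arm", "payload": {
  "series": [
    [[0,1.5,0],0],
    [[0,1.5,0],0],
    [[0,1.5,0],0]
  ]
}}

```text
clock: 37.98
eef_pos: [0.4862, -0.0231, -0.0073]
orientation: [0.742, 0.671, -0.001, -0.001]
contact_force: [-6.2, -0.6, 3.3]
finger_gap: 0.0
finger_force: 2.8
```

>>> {"api": "step_arm", "payload": {
  "series": [
    [[0,1,0],0],
    [[0,1,0],0],
    [[0,1,0],0],
    [[0,1,0],0]
  ]
}}

```text
clock: 38.48
eef_pos: [0.4899, -0.0234, -0.0074]
orientation: [0.742, 0.671, -0.001, -0.001]
contact_force: [-9.4, -1.4, 6.6]
finger_gap: 0.0003
finger_force: 5.0
```

>>> {"api": "step_arm", "payload": {
  "series": [
    [[0,1,0],0],
    [[0,1,0],0],
    [[0,1,0],0]
  ]
}}

```text
clock: 38.85
eef_pos: [0.4901, -0.0232, -0.0074]
orientation: [0.741, 0.671, -0.003, -0.004]
contact_force: [-25.7, -0.4, 19.7]
finger_gap: 0.0001
finger_force: 13.2
```

>>> {"api": "step_arm", "payload": {
  "series": [
    [[0,1,0],0],
    [[0,1,0],0]
  ]
}}

```text
clock: 39.1
eef_pos: [0.4901, -0.0231, -0.0075]
orientation: [0.741, 0.671, -0.005, -0.006]
contact_force: [-34.5, -1.3, 29.9]
finger_gap: 0.0004
finger_force: 18.8
```

Seated against the far fence. Backing off and looking.

>>> {"api": "step_arm", "payload": {
  "series": [
    [[0,-10,0],0],
    [[0,-20,0],0],
    [[0,0,-40],0],
    [[0,0,-60],0],
    [[-40,0,-20],0],
    [[-50,-20,0],0],
    [[-50,-20,0],0],
    [[-50,-20,0],0],
    [[-50,0,0],0]
  ]
}}

```text
clock: 40.22
eef_pos: [0.3814, -0.2554, 0.1131]
orientation: [0.742, 0.67, 0.0, 0.0]
contact_force: [0.5, 0.7, 0.5]
finger_gap: 0.0004
finger_force: 0.0
```

```bash
python3 -c "
from pose import *
look('f')
go(0,0,0)"
```

```text
top ([654.7, 242.0], 36.8, 14.3, -2.1, 59.1, 67)
top ([651.4, -35.2], 66.6, 29.8, -3.3, 55.1, 292)
top ([562.0, 38.8], 66.2, 30.3, -4.4, 55.1, 308)
scene ([656.1, 241.2], 40.5, 16.7, 2.2, 57.8, 167)
scene ([562.2, 37.2], 68.6, 32.1, -4.5, 55.5, 509)
scene ([650.7, -36.8], 67.5, 31.6, -3.4, 55.7, 591)
pos [ 382.  -257.8  113. ] head 83.97 tilt [-0.002  0.002 -1.   ] d [ 216.5 -407.1  112. ] gap 0.8 t 40.33
```

View pics/ftop.png

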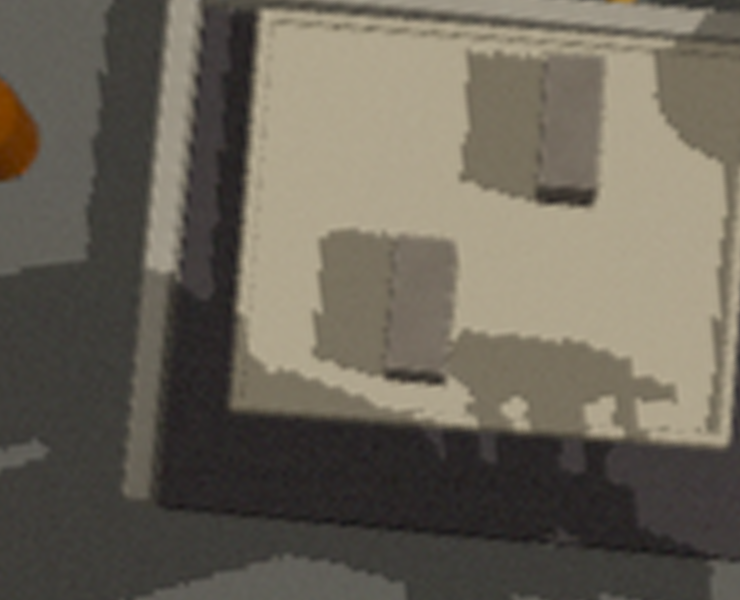

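Tray is against the far fence but about 1.2° over-rotated (-4.1° against -5.3°). Pushing from the right edge will help swing it back.

>>> {"api": "step_arm", "payload": {
  "series": [
    [[32,48,0],-0.6],
    [[32,48,0],0],
    [[32,48,0],0],
    [[31,50,0],0],
    [[0,0,0],0]
  ]
}}

```text
clock: 40.95
eef_pos: [0.5894, -0.1426, 0.112]
orientation: [0.737, 0.676, 0.0, -0.0]
contact_force: [0.3, 0.1, -0.2]
finger_gap: 0.0005
finger_force: 0.0
```

```bash
python3 -c "
from h import *
go(588,-152,-7,84.7)"
```

```text
pos [ 589.4 -142.6  112. ] head 85.07 tilt [ 0.  0. -1.] d [ -9.5  -0.7 119. ] gap 0.5 t 40.95
turn 0.37
```

>>> {"api": "step_arm", "payload": {
  "series": [
    [[-10,0,30],0.3],
    [[0,0,50],0],
    [[0,0,30],0],
    [[0,0,6],0],
    [[0,0,3],0],
    [[0,0,0],0]
  ]
}}

```text
clock: 41.7
eef_pos: [0.587, -0.1557, -0.0049]
orientation: [0.74, 0.672, 0.0, 0.001]
contact_force: [-0.1, -0.3, -0.2]
finger_gap: 0.0007
finger_force: 0.0
```

>>> {"api": "step_arm", "payload": {
  "series": [
    [[5,0,0],0],
    [[5,0,0],0],
    [[4,0,0],0],
    [[3,0,0],0],
    [[3,0,0],0],
    [[3,0,0],0]
  ]
}}

```text
clock: 42.45
eef_pos: [0.5887, -0.1324, -0.0062]
orientation: [0.74, 0.673, -0.0, 0.0]
contact_force: [-1.2, -3.5, 0.8]
finger_gap: 0.0003
finger_force: 2.4
```

>>> {"api": "step_arm", "payload": {
  "series": [
    [[3,0,0],0],
    [[3,0,0],0],
    [[3,0,0],0],
    [[3,0,0],0],
    [[3,0,0],0]
  ]
}}

```text
clock: 43.08
eef_pos: [0.5901, -0.1174, -0.0062]
orientation: [0.74, 0.673, -0.0, -0.0]
contact_force: [-2.2, -4.6, -0.3]
finger_gap: 0.0006
finger_force: 2.4
```

>>> {"api": "step_arm", "payload": {
  "series": [
    [[2,0,0],0],
    [[2,0,0],0],
    [[2,0,0],0],
    [[2,0,0],0]
  ]
}}

```text
clock: 43.58
eef_pos: [0.5908, -0.1096, -0.0062]
orientation: [0.74, 0.673, -0.0, -0.0]
contact_force: [-2.8, -4.3, 0.1]
finger_gap: 0.0004
finger_force: 2.4
```

>>> {"api": "step_arm", "payload": {
  "series": [
    [[1.5,0,0],0],
    [[1.5,0,0],0],
    [[1,0,0],0]
  ]
}}

```text
clock: 43.95
eef_pos: [0.5911, -0.1057, -0.0062]
orientation: [0.74, 0.673, -0.0, -0.0]
contact_force: [-2.0, -5.5, -0.4]
finger_gap: 0.0005
finger_force: 2.5
```

>>> {"api": "step_arm", "payload": {
  "series": [
    [[1,0,0],0],
    [[1,0,0],0],
    [[1,0,0],0]
  ]
}}

```text
clock: 44.32
eef_pos: [0.5914, -0.1027, -0.0062]
orientation: [0.74, 0.673, -0.0, -0.0]
contact_force: [-2.2, -4.6, 0.0]
finger_gap: 0.0006
finger_force: 2.5
```

>>> {"api": "step_arm", "payload": {
  "series": [
    [[1,0,0],0],
    [[1,0,0],0],
    [[1,0,0],0]
  ]
}}

```text
clock: 44.7
eef_pos: [0.5917, -0.0997, -0.0062]
orientation: [0.74, 0.673, -0.0, -0.0]
contact_force: [-2.2, -5.7, 0.1]
finger_gap: 0.0004
finger_force: 2.5
```

>>> {"api": "step_arm", "payload": {
  "series": [
    [[1,0,0],0],
    [[1,0,0],0]
  ]
}}

```text
clock: 44.95
eef_pos: [0.5918, -0.0991, -0.0062]
orientation: [0.74, 0.673, -0.001, 0.001]
contact_force: [-4.1, -14.3, 0.1]
finger_gap: 0.0007
finger_force: 7.6
```

>>> {"api": "step_arm", "payload": {
  "series": [
    [[1,0,0],0],
    [[1,0,0],0]
  ]
}}

```text
clock: 45.2
eef_pos: [0.5918, -0.099, -0.0061]
orientation: [0.74, 0.673, -0.002, 0.002]
contact_force: [-7.7, -24.1, -2.0]
finger_gap: 0.0006
finger_force: 12.4
```

>>> {"api": "step_arm", "payload": {
  "series": [
    [[-10,0,0],0],
    [[-20,0,0],0],
    [[0,0,-40],0],
    [[0,0,-60],0],
    [[0,-50,-20],0],
    [[0,-50,0],0],
    [[0,-50,0],0],
    [[-30,-40,0],0],
    [[0,0,0],0]
  ]
}}

```text
clock: 46.32
eef_pos: [0.396, -0.1383, 0.1142]
orientation: [0.741, 0.671, 0.0, 0.0]
contact_force: [0.7, 0.0, -0.0]
finger_gap: 0.0001
finger_force: 0.0
```

```bash
python3 - <<'E'
from pose import *
look('g')
go(0,0,0)
# line fits on bright mask in plane map
g=cv2.imread('pics/gtop.png')
def edge(rows,c0,c1,axis):
    pts=[]
    G=cv2.GaussianBlur(cv2.cvtColor(g,cv2.COLOR_BGR2GRAY),(5,5),0).astype(float)
    for r in rows:
        line=G[r,c0:c1] if axis==0 else G[c0:c1,r]
        k=np.argmax(abs(np.gradient(line)));pts.append((r,c0+k))
    pts=np.array(pts);a=np.polyfit(pts[:,0],pts[:,1],1)
    for _ in range(3):
        e=abs(np.polyval(a,pts[:,0])-pts[:,1]);a=np.polyfit(*pts[e<max(2,np.median(e)*2)].T,1)
    return np.degrees(np.arctan(a[0])).round(2),a.round(3)
print('near',edge(range(250,640,5),370,470,1))
print('slabnear',edge(range(200,700,5),480,570,1))
print('fence outer left',edge(range(60,480,5),90,200,0))
E
```

```text
top ([656.1, 242.2], 37.0, 14.8, 0.1, 58.0, 65)
top ([655.9, -3.1], 67.5, 29.9, -4.3, 55.2, 294)
top ([568.5, 72.5], 66.8, 30.7, -6.0, 55.2, 305)
scene ([654.8, 241.1], 39.9, 17.5, -0.6, 57.5, 160)
scene ([567.8, 70.1], 67.8, 32.5, -3.4, 55.6, 490)
scene ([654.9, -4.4], 69.0, 32.6, -3.6, 55.6, 582)
pos [ 397.9 -137.7  114.2] head 84.45 tilt [-0.     0.001 -1.   ] d [  98.6 -409.5  113.7] gap 0.2 t 46.42
near (np.float64(5.32), array([9.30000e-02, 3.78416e+02]))
slabnear (np.float64(5.37), array([9.40000e-02, 4.92992e+02]))
fence outer left (np.float64(-5.4), array([-9.50000e-02,  1.68633e+02]))
```

View pics/gtop.png

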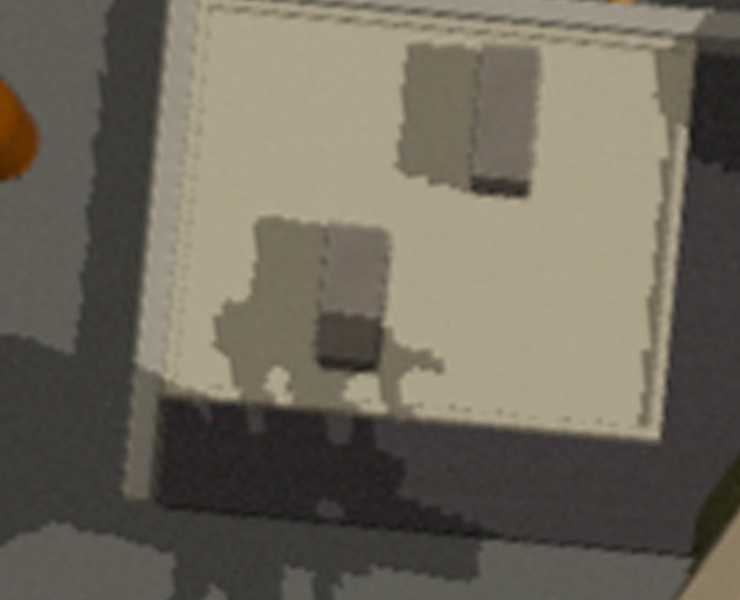

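Tray is square (5.32° vs 5.37°) and within about 0.6 mm of flush. One confirming press on the near edge.

>>> {"api": "step_arm", "payload": {
  "series": [
    [[45,16,0],0],
    [[45,16,0],0],
    [[45,16,0],0],
    [[45,16,0],0],
    [[0,0,40],0],
    [[0,0,50],0],
    [[0,0,25],0],
    [[0,0,5],0],
    [[0,0,0],0]
  ]
}}

```text
clock: 47.55
eef_pos: [0.479, 0.0361, -0.0057]
orientation: [0.74, 0.673, 0.0, 0.0]
contact_force: [-0.6, -0.5, 0.1]
finger_gap: 0.0006
finger_force: 0.0
```

>>> {"api": "step_arm", "payload": {
  "series": [
    [[0,4,0],0],
    [[0,4,0],0],
    [[0,2,0],0],
    [[0,2,0],0]
  ]
}}

```text
clock: 48.05
eef_pos: [0.4904, 0.0346, -0.006]
orientation: [0.74, 0.672, 0.0, 0.0]
contact_force: [0.1, 0.9, -0.4]
finger_gap: 0.0003
finger_force: 0.0
```

>>> {"api": "step_arm", "payload": {
  "series": [
    [[0,1.5,0],0],
    [[0,1.5,0],0],
    [[0,1,0],0]
  ]
}}

```text
clock: 48.42
eef_pos: [0.4942, 0.0343, -0.0062]
orientation: [0.74, 0.673, -0.0, -0.0]
contact_force: [-0.4, -0.1, 0.2]
finger_gap: 0.0007
finger_force: 0.0
```

>>> {"api": "step_arm", "payload": {
  "series": [
    [[0,1,0],0],
    [[0,1,0],0]
  ]
}}

```text
clock: 48.68
eef_pos: [0.4962, 0.0341, -0.0062]
orientation: [0.74, 0.673, -0.0, -0.0]
contact_force: [-0.1, 0.1, -0.4]
finger_gap: 0.0007
finger_force: 0.0
```

>>> {"api": "step_arm", "payload": {
  "series": [
    [[0,1,0],0],
    [[0,0,0],0]
  ]
}}

```text
clock: 48.92
eef_pos: [0.4968, 0.034, -0.0062]
orientation: [0.74, 0.673, -0.0, -0.0]
contact_force: [-2.6, 0.6, 1.4]
finger_gap: 0.0005
finger_force: 1.3
```

>>> {"api": "step_arm", "payload": {
  "series": [
    [[0,1,0],0],
    [[0,1,0],0]
  ]
}}

```text
clock: 49.18
eef_pos: [0.4969, 0.0341, -0.0064]
orientation: [0.74, 0.673, -0.002, -0.002]
contact_force: [-16.1, -0.1, 12.6]
finger_gap: 0.0002
finger_force: 8.1
```

>>> {"api": "step_arm", "payload": {
  "series": [
    [[0,0.5,0],0],
    [[0,0,0],0]
  ]
}}

```text
clock: 49.42
eef_pos: [0.4969, 0.0341, -0.0063]
orientation: [0.74, 0.673, -0.002, -0.003]
contact_force: [-15.4, -1.1, 13.1]
finger_gap: 0.0006
finger_force: 8.2
```

Seated firmly with no motion at 16 N. Backing off and refining the console and knob positions.

>>> {"api": "step_arm", "payload": {
  "series": [
    [[0,-6,0],0],
    [[0,-15,0],0],
    [[0,0,-50],0],
    [[0,0,-60],0],
    [[0,0,-60],0],
    [[0,0,-40],-7],
    [[0,0,0],-7],
    [[0,0,0],0]
  ],
  "gripper": -0.4
}}

```text
clock: 50.42
eef_pos: [0.4789, 0.0357, 0.204]
orientation: [0.653, 0.757, 0.0, 0.0]
contact_force: [-0.1, -0.2, -0.6]
finger_gap: 0.0618
finger_force: 0.0
```

```bash
cat > kn.py <<'E'
from h import *
from scipy.optimize import least_squares
def knob(view=True):
    A=[]
    for n in("top","scene"):
        p,d=read_camera(n);C=cloud(n,d);np.save(n+"d.npy",d)
        m=(C[...,2]>.178)&(C[...,2]<.225)&(C[...,1]>.3)&(C[...,1]<.47)&(C[...,0]>.33)&(C[...,0]<.56)
        P=C[m]
        if len(P)<20: print(n,len(P)); continue
        f=lambda q,P=P:np.linalg.norm(P-q,axis=1)-.016
        r=least_squares(f,P.mean(0)-[0,0,.008],loss="soft_l1",f_scale=.002)
        print(n,len(P),(r.x*1000).round(1),"rms",np.std(f(r.x)).round(4));A.append(r.x)
        T=np.array(calibration(n)["T"])[:3,3]
    return np.mean(A,0) if A else None
E
python3 - <<'E'
from kn import *
print(knob())
for n in("top","scene"):
    C=cloud(n,np.load(n+"d.npy"))
    m=(abs(C[...,2]-.132)<.007)&(C[...,1]>.27)&(C[...,1]<.48)&(C[...,0]>.34)&(C[...,0]<.55)
    m=cv2.morphologyEx(m.astype(np.uint8),cv2.MORPH_OPEN,np.ones((3,3)))>0
    print(n,cv2.minAreaRect((C[m][:,:2]*1000).astype(np.float32)),np.median(C[m][:,2]))
for n,t,z in(("top","gate",.13),("scene","gate",.13),("top","knob",.191),("scene","knob",.191)):
    r=pinpoint(n,t)
    if r: print(n,t,r[0]["score"],(p2w(n,*r[0]["position"],z=z)*1000).round(1))
go(391,388,200,98.6); print(sense()['qpos'].round(2))
p=read_camera("scene")[0];cv2.imwrite("pics/k1.png",cv2.resize(p[60:210,340:540],None,fx=4,fy=4,interpolation=cv2.INTER_CUBIC))
E
```

```text
top 186 [389.8 391.8 190.7] rms 0.0011
scene 188 [388.3 390.5 191.5] rms 0.0016
[0.38901809 0.39112344 0.19108715]
top ((444.7097473144531, 373.49774169921875), (131.29940795898438, 132.27294921875), 9.525773048400879) 0.133405048238191
scene ((443.02972412109375, 371.9745788574219), (132.92108154296875, 137.38031005859375), 9.197149276733398) 0.13383104376037758
top gate 0.65 [441.2 369.3 130. ]
scene gate 0.68 [436.  371.9 130. ]
top knob 0.72 [599.7  -2.7 191. ]
scene knob 0.51 [379.1 402.  191. ]
pos [478.7  35.8 203.5] head 98.47 tilt [ 0.    -0.001 -1.   ] d [361.3 -34.9   3.6] gap 61.9 t 50.73
turn -0.13
[-0.17  0.22  1.64  0.    1.28 -0.32]
```

View pics/k1.png

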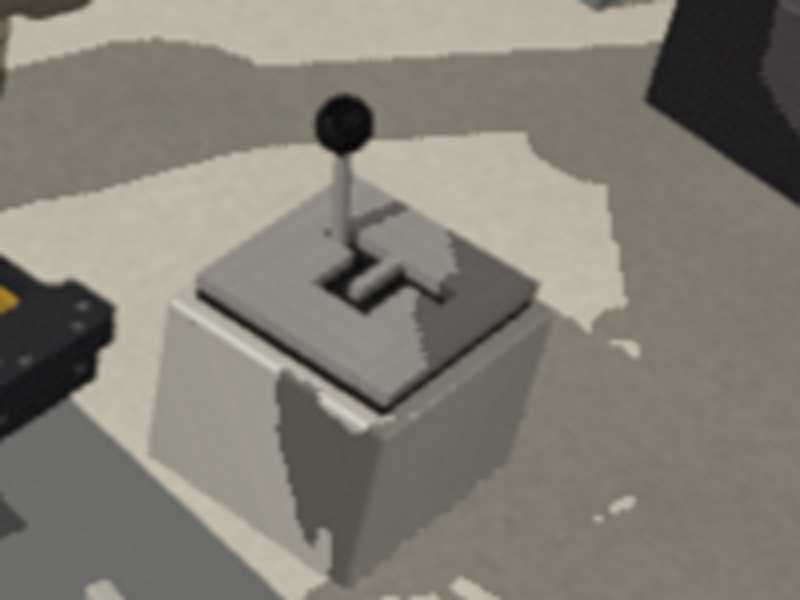

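Knob at (389,391,191); console centre about (443,371), yaw 9°, matching the park pose. Moving above the knob.

>>> {"api": "step_arm", "payload": {
  "series": [
    [[52,-5,0],-0.5],
    [[52,-5,0],0],
    [[52,-5,0],0],
    [[52,-5,0],0],
    [[52,-5,0],0],
    [[52,-5,0],0],
    [[50,-5,0],0],
    [[0,0,0],0],
    [[0,0,0],0]
  ],
  "squeeze": 12
}}

```text
clock: 51.9
eef_pos: [0.3879, 0.3875, 0.2036]
orientation: [0.649, 0.76, -0.0, 0.0]
contact_force: [0.7, -1.2, 0.9]
finger_gap: 0.0616
finger_force: 0.0
```

```bash
python3 -c "
from kn import *
k=knob();print(k)
go(389,391,148,99)"
```

```text
top 185 [389.9 391.6 190.6] rms 0.0012
scene 186 [388.1 390.3 191.7] rms 0.0017
[0.38902139 0.39095495 0.19113642]
pos [388.3 387.  203.8] head 98.94 tilt [-0. -0. -1.] d [ 3.9  1.3 55.8] gap 61.8 t 52.0
turn -0.06
```

```bash
python3 - <<'E'
from kn import *
for n in("scene","top"):
    p,d=read_camera(n);C=cloud(n,d)
    for a,b in((.212,.24),(.24,.27),(.27,.30)):
        m=(C[...,2]>a)&(C[...,2]<b)&(abs(C[...,0]-.389)<.1)&(abs(C[...,1]-.39)<.1)
        if m.sum(): print(n,a,m.sum(),C[m].min(0).round(3),C[m].max(0).round(3))
    if n=="scene":cv2.imwrite("pics/k2.png",cv2.resize(p[20:170,340:540],None,fx=4,fy=4,interpolation=cv2.INTER_CUBIC))
E
```

```text
scene 0.212 76 [0.346 0.367 0.229] [0.435 0.404 0.24 ]
scene 0.24 288 [0.343 0.367 0.24 ] [0.438 0.403 0.27 ]
scene 0.27 262 [0.307 0.339 0.27 ] [0.478 0.433 0.3  ]
top 0.212 32 [0.347 0.371 0.226] [0.433 0.394 0.24 ]
top 0.24 50 [0.359 0.374 0.24 ] [0.436 0.402 0.268]
top 0.27 38 [0.311 0.34  0.273] [0.478 0.398 0.3  ]
```

View pics/k2.png

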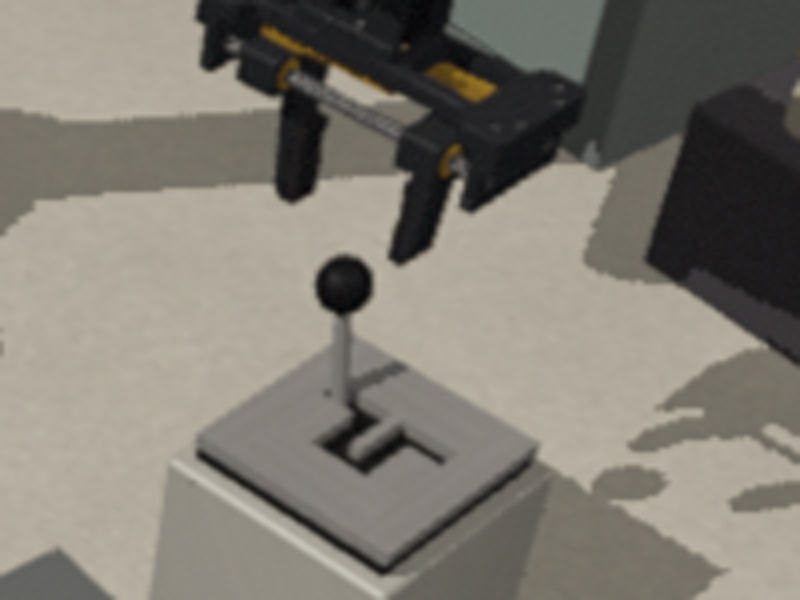

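Open fingers straddle the knob line with tips at z≈0.228 (again the 25 mm offset). Descending and gripping.

>>> {"api": "step_arm", "payload": {
  "series": [
    [[4,1,10],0],
    [[0,0,25],0],
    [[0,0,20],0],
    [[0,0,0],0]
  ]
}}

```text
clock: 52.6
eef_pos: [0.3876, 0.3915, 0.1472]
orientation: [0.649, 0.76, -0.002, -0.0]
contact_force: [-0.5, -0.1, 0.2]
finger_gap: 0.0619
finger_force: 0.0
```

>>> {"api": "step_arm", "payload": {
  "series": [
    [[0,0,0],0],
    [[0,0,0],0],
    [[0,0,0],0],
    [[0,0,0],0],
    [[0,0,0],0]
  ],
  "gripper": 1
}}

```text
clock: 53.22
eef_pos: [0.3883, 0.3921, 0.1491]
orientation: [0.649, 0.761, 0.0, 0.0]
contact_force: [1.0, 0.5, 1.7]
finger_gap: 0.0307
finger_force: 12.0
```

Gripped. First leg: +33 mm along console x.

>>> {"api": "step_arm", "payload": {
  "series": [
    [[0,6,-1.5],0],
    [[0,6,-1.5],0],
    [[0,6,-1.5],0],
    [[0,6,-1],0],
    [[0,6,-0.5],0],
    [[0,3,0],0],
    [[0,0,0],0]
  ]
}}

```text
clock: 54.1
eef_pos: [0.4212, 0.3972, 0.1548]
orientation: [0.649, 0.761, 0.0, 0.0]
contact_force: [-1.2, 0.5, 1.2]
finger_gap: 0.0305
finger_force: 12.0
```

>>> {"api": "step_arm", "payload": {
  "series": [
    [[-6,0,-0.7],0],
    [[-6,0,-0.7],0],
    [[-6,0,-0.5],0],
    [[0,0,0],0]
  ]
}}

```text
clock: 54.6
eef_pos: [0.4237, 0.3788, 0.1566]
orientation: [0.65, 0.76, -0.0, 0.0]
contact_force: [-1.4, 0.3, -2.1]
finger_gap: 0.0309
finger_force: 12.0
```

Moving freely into the near cross slot. Continuing.

>>> {"api": "step_arm", "payload": {
  "series": [
    [[-6,0,-0.2],0],
    [[-6,0,0],0],
    [[-6,0,0.2],0],
    [[-6,0,0.5],0],
    [[-6,0,0.7],0],
    [[-6,0,0.7],0],
    [[-2,0,0],0],
    [[0,0,0],0]
  ]
}}

```text
clock: 55.6
eef_pos: [0.4296, 0.3418, 0.1547]
orientation: [0.649, 0.76, -0.0, -0.0]
contact_force: [1.3, 0.7, -4.2]
finger_gap: 0.031
finger_force: 12.0
```

>>> {"api": "step_arm", "payload": {
  "series": [
    [[0,6,0],0],
    [[0,6,0],0],
    [[0,6,0],0],
    [[0,0,0],0]
  ]
}}

```text
clock: 56.1
eef_pos: [0.448, 0.3448, 0.1548]
orientation: [0.649, 0.76, 0.0, 0.0]
contact_force: [-0.7, -0.7, 0.2]
finger_gap: 0.0306
finger_force: 12.0
```

>>> {"api": "step_arm", "payload": {
  "series": [
    [[0,6,0],0],
    [[0,6,0],0],
    [[0,4,0],0],
    [[0,0,0],0]
  ]
}}

```text
clock: 56.6
eef_pos: [0.4636, 0.3472, 0.1548]
orientation: [0.649, 0.76, 0.0, 0.0]
contact_force: [-1.4, 0.2, -0.4]
finger_gap: 0.0308
finger_force: 12.0
```

>>> {"api": "step_arm", "payload": {
  "series": [
    [[6,0,-0.7],0],
    [[6,0,-0.7],0],
    [[6,0,-0.5],0],
    [[6,0,-0.2],0],
    [[6,0,0],0],
    [[0,0,0],0]
  ]
}}

```text
clock: 57.35
eef_pos: [0.4584, 0.3773, 0.157]
orientation: [0.649, 0.761, 0.0, 0.0]
contact_force: [0.2, -0.6, 0.2]
finger_gap: 0.0305
finger_force: 12.0
```

>>> {"api": "step_arm", "payload": {
  "series": [
    [[6,0,0.2],0],
    [[6,0,0.5],0],
    [[6,0,0.7],0],
    [[6,0,0.7],0],
    [[2,0,0],0],
    [[0,0,0],0]
  ]
}}

```text
clock: 58.1
eef_pos: [0.4544, 0.4027, 0.1548]
orientation: [0.649, 0.761, 0.0, 0.0]
contact_force: [0.5, 0.2, 2.6]
finger_gap: 0.0305
finger_force: 12.0
```

>>> {"api": "step_arm", "payload": {
  "series": [
    [[0,6,0.5],0],
    [[0,6,1],0],
    [[0,6,1],0],
    [[0,6,1.5],0],
    [[0,6,1.5],0],
    [[0,0,0],0]
  ]
}}

```text
clock: 58.85
eef_pos: [0.4844, 0.4071, 0.1488]
orientation: [0.649, 0.76, -0.0, 0.0]
contact_force: [-1.9, 0.2, -2.5]
finger_gap: 0.0304
finger_force: 12.1
```

```bash
python3 -c "
from kn import *
go(442.9+45.1,370.9+35.9,148,99); knob()
print('expected home', 442.9+.988*50.1-.156*28.4, 370.9+.156*50.1+.988*28.4)"
```

```text
pos [484.4 407.1 148.8] head 99.0 tilt [-0. -0. -1.] d [-0.8  3.5  0.8] gap 30.4 t 58.85
turn 0.0
top 116 [493.4 407.3 194.4] rms 0.006
scene 574 [483.8 402.8 199.4] rms 0.0088
expected home 487.9684 406.77479999999997
```

Push further until the end stop resists.

>>> {"api": "step_arm", "payload": {
  "series": [
    [[0,2,0.5],0],
    [[0,1.5,0],0],
    [[0,1.5,0],0],
    [[0,0,0],0]
  ]
}}

```text
clock: 59.45
eef_pos: [0.4887, 0.4078, 0.1482]
orientation: [0.649, 0.761, -0.001, -0.0]
contact_force: [-1.8, -1.7, -9.0]
finger_gap: 0.0307
finger_force: 12.1
```

>>> {"api": "step_arm", "payload": {
  "series": [
    [[0,1,0],0],
    [[0,1,0],0],
    [[0,0,0],0]
  ]
}}

```text
clock: 59.82
eef_pos: [0.4905, 0.408, 0.148]
orientation: [0.649, 0.761, -0.001, -0.0]
contact_force: [-4.0, -2.8, -12.2]
finger_gap: 0.0305
finger_force: 12.0
```

>>> {"api": "step_arm", "payload": {
  "series": [
    [[0,1.5,0.8],0],
    [[0,1,0.5],0],
    [[0,0,0],0]
  ]
}}

```text
clock: 60.2
eef_pos: [0.4916, 0.4084, 0.1475]
orientation: [0.649, 0.761, -0.002, -0.001]
contact_force: [-13.9, -5.5, -5.7]
finger_gap: 0.0306
finger_force: 12.0
```

>>> {"api": "step_arm", "payload": {
  "series": [
    [[0,1,0],0],
    [[0,0,0],0]
  ]
}}

```text
clock: 60.45
eef_pos: [0.4919, 0.4085, 0.1475]
orientation: [0.649, 0.761, -0.003, -0.002]
contact_force: [-17.8, -7.1, -3.4]
finger_gap: 0.031
finger_force: 12.0
```

End stop firm (18 N, no motion). Release, rise straight up and check.

>>> {"api": "step_arm", "payload": {
  "series": [
    [[0,0,0],0],
    [[0,0,0],0],
    [[0,0,0],0],
    [[0,0,-20],0],
    [[0,0,-40],0],
    [[0,0,-30],0],
    [[-50,0,0],0],
    [[-50,0,0],0],
    [[-50,-20,0],0],
    [[-50,-20,0],0]
  ],
  "gripper": -0.4
}}

```text
clock: 61.7
eef_pos: [0.4864, 0.2034, 0.2382]
orientation: [0.649, 0.76, 0.001, 0.001]
contact_force: [0.5, -0.8, -0.5]
finger_gap: 0.0621
finger_force: 0.0
```

>>> {"api": "step_arm", "payload": {
  "series": [
    [[-50,-20,0],0],
    [[-50,-20,0],0],
    [[-50,-20,0],0],
    [[-50,-10,0],0],
    [[-50,0,0],0],
    [[-50,0,0],0],
    [[0,0,0],0]
  ]
}}

```text
clock: 62.58
eef_pos: [0.4647, -0.1051, 0.2379]
orientation: [0.651, 0.759, 0.0, 0.001]
contact_force: [-0.1, 0.4, 0.8]
finger_gap: 0.0617
finger_force: 0.0
```

```bash
python3 - <<'E'
from kn import *
from pose import look
k=knob();R=np.array([[.988,.156],[-.156,.988]])
q=R@(k[:2]*1000-[442.9,370.9]);print("console-frame knob",q.round(1))
look('z')
g=cv2.imread('pics/ztop.png')
p=np.load('topp.npy');cv2.imwrite('pics/zfull.png',np.vstack([cv2.resize(p[140:380,120:520],(800,480))]))
go(0,0,0)
E
```

```text
top 172 [491.7 408.3 190.2] rms 0.0013
scene 203 [489.6 407.2 191. ] rms 0.0017
console-frame knob [52.9 29. ]
top ([655.9, 241.7], 37.5, 13.6, -2.0, 58.8, 69)
top ([655.2, -3.0], 67.1, 30.0, -4.1, 55.3, 292)
top ([568.0, 72.3], 66.4, 29.9, -5.6, 55.0, 304)
scene ([656.1, 240.2], 38.9, 17.6, 3.7, 57.2, 165)
scene ([567.2, 70.5], 67.9, 31.9, -5.4, 55.8, 494)
scene ([655.0, -4.5], 67.9, 32.3, -4.3, 55.9, 584)
pos [ 464.3 -101.4  237.9] head 99.08 tilt [-0.     0.001 -1.   ] d [ 173.5 -442.7  237.4] gap 61.6 t 62.77
```

View pics/zfull.png

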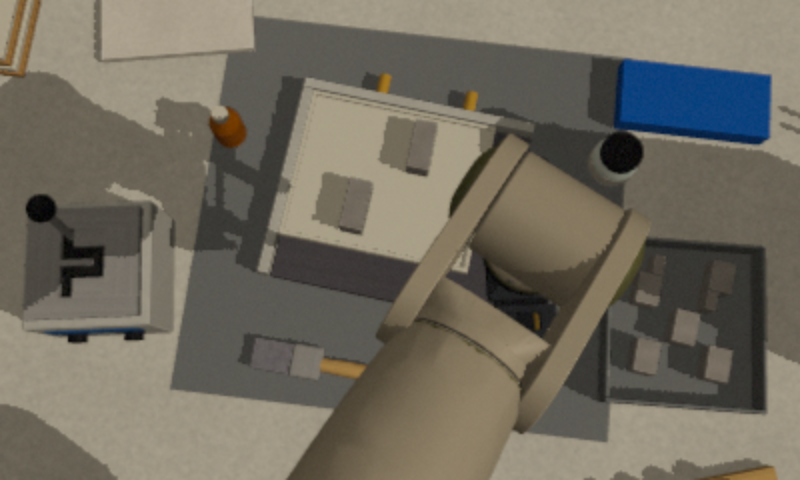

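Lever at its far end (knob moved about 103 mm from park), five rejects in the bin, two sound billets in the tray, which is flush in the corner, bystanders untouched. Handing in.

```bash
python3 -c "
from workcell import *
print(finish_job())"
```

```text
the job is handed in; nothing more can be done
None
```

The job is done and handed in: all five faulty billets are in the reject bin, the two sound ones are still in the tray, the tray is square and flush in the fence corner, the lever is fully home at the far end, and the bystander items were left alone.

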